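# Put a filter cassette back in the spares rack

### The arm

A 6-joint arm with a two-finger parallel gripper is mounted at the origin on the work surface. World frame = base frame: x ahead of the robot, y to its left, z up, the work surface at z = 0. Lengths are in m, angles in degrees, forces in N, time in s.
With the tool pointing down it reaches from about 0.4 to 0.825 m from the base axis. Payload 7 kg.
Tool frame: the origin (TCP) lies at the very end of the fingers, on their centre line; the grasp point (between the pads) lies 19 mm behind it (r.grasp_offset is the z of the grasp point in the tool frame, in m); z points along the fingers, y is the direction in which the jaws open and shut (so a half turn about z gives the same grasp; the last joint's range is limited). The gripper opens to 88 mm and grips with 3 to 60 N. Pads are 19 mm wide; open, the fingers measure 130 mm over their backs; the gripper's body (78 mm by 193 mm) begins 47 mm behind the grasp point.
Start: joints at [83.142, 20.546, 0.682, 0, -70.136, -16.507], TCP at [0.268, 0.62, 0.227] pointing down, gripper open.
Joint ranges: [-176.03, 176.03], [-82.01, 121.73], [-58.28, 71.71], [-173.87, 95.51], [-174.79, -0.11], [-173.66, 173.66]. Speed limits (degrees/s): [136.94, 136.94, 172.46, 180, 180, 180].

### API

Orientations are given as [roll, pitch, yaw] about the fixed x, y, z axes, in that order (R = Rz(yaw) Ry(pitch) Rx(roll)).
In Python, from plant import r gives the robot as it stands.
- The arm moves only by the tool carry_out, never from a script. Its argument "plan" is a list of rows, each a list of 6 numbers: the shift along the world's x, y, z in m, then the turn, a rotation vector about the world's x, y, z in rad. In form: [[tx, ty, tz, wx, wy, wz], ...]. A call has 1 to 12 rows; each row shifts and turns the pose as measured when the row begins; what a row does not reach is not made up. A row lasts 1/12 s, in which the tool goes at most 41.7 mm and 7.16 degrees, less where a joint would pass 70% of its speed; a pose out of reach is approached as far as the arm can. A call with a gripper value outside its range is refused whole. "fingers" is the closure, from -1 (fully open) to 1 (shut), set as the call begins (left out, the last holds). The fingers move at their own pace and stop on an object; "force" is the grip in N (left out, the last holds). Time passes only in rows, so rows that do not move let the fingers close. It gives the time, the measured TCP pose, the force and the opening at its end, in the units of the state.
- r.get_state(): the state, without advancing time (a new reading comes with each control period).
- r.capture(name): name is "scene" or "top"; returns the picture (384x512x3 uint8, red, green, blue); there is no depth.
- r.camera_model(name): a dict with "fov_y" (degrees; the focal length in pixels is half the picture's height over the tangent of half this angle, whatever the lens; pixels are square), "cx", "cy" (the principal point, pixels), "k1" (the pictures are not rectified: a ray, as slopes to the right and down, at radius r is drawn at 1 + k1 r^2 times it, then the intrinsics apply), "R" (3x3) and "t" (3): a world point X has camera coordinates R X + t. Camera axes: x right, y down, z forward; pixel columns grow to the right and rows downward; lengths in m; the calibration is good to about 2 mm. A picture is of the moment at which its call begins. camera_model takes no time and is no camera call.
- r.close_job(): hands the job in, once; it reports no verdict.
The state is a dict: "time_s": time; "joints": joint angles; "qd": joint speeds; "joint_torque": joint torques, N m; "tcp_pos": TCP position; "eef_rot": TCP orientation; "contact_force": force on the tool from outside, world axes, zero at the start; "moment": the same for the moment, N m; "gripper_width": finger opening in m.
Only numpy, scipy, OpenCV 4.12 (cv2) and the standard library are available. Lean on these libraries where they do the work, as an engineer would, in place of code of your own. Each camera call takes 0.05 s, during which the arm holds its last target.

### The job

One filter cassette has been left lying flat on the bench. Draw the rack's sliding follower back, stand the cassette on its short edge in the rack, pull-tab up, at the open front of the row and square with the others, then slide the follower forward so that the four cassettes are held upright with no gaps between them. Do not knock over the bottle, the jug or the jar.

Things in the scene. Friction and masses are not known exactly. Their poses are not given: they have to be found in the camera images.
- filter_mid (a point): Centre of the loose cassette: a grey plastic frame with white paper pleats, 104 mm long (its x), 64 wide (y), 26 thick (z), 120 g. A pull-tab, 26 mm wide, 12 long, stands out from the short edge at +x, so x points to the tab; the short edge at -x is flat: its foot. At the start it lies flat on the bench, tab roughly towards the robot. Either broad face may face forward when it stands.
- rack: Sheet-steel rack screwed to the bench, 300 mm long (its x), 88 wide (y); origin at bench height under its middle. Floor 4 mm above the bench; side lips reach 16 mm above the bench, 82 mm apart inside. The end wall, 96 mm high, is at +x, inner face at x = 145 mm; the row stands in front of it and the follower comes from -x (nearer the robot).
- follower (a joint): Position in m of the rack's sliding follower (back-stop): 0 where its face is 78 mm from the end wall (three cassettes closed up), growing as it is drawn back to the rack's -x end, 0.158 at its stop. With four cassettes closed up it reads 0.026. It stays where it is left; sliding takes about 2 N, plus about 0.6 N for each cassette pushed along.
- follower_grip (a point): Grip point on the follower's upright black grip post, 12 mm thick (rack's y), 28 mm long (x), free on both sides, top 106 mm above the bench; this point is 90 mm above the bench, on the post's axis, 34 mm behind the pushing face.
- follower_face (a point): Middle of the follower's pushing face (a grey steel plate, 78 mm wide, its top 81 mm above the bench), axes as the rack's; +x points to the row.
- row1_mid (a point): Centre of the first cassette of the row, next to the end wall: same kind as the loose one (26 mm thick along the rack's x, 64 wide, 104 high, tab on top to 120 mm above the bench), standing free on the rack's floor, 120 g; z is up, x runs through its thickness.
- row2_mid (a point): Centre of the second cassette of the row, as row1_mid, 1 to 3 mm from it.
- row3_mid (a point): Centre of the third cassette of the row, the one at its open front, as row1_mid; the new one goes in front of it (at its -x side).
- bottle: Standing pink bottle with a red nozzle cap, 60 mm across, 160 mm high; origin at its foot. Bystander.
- jug: Standing white jug with a side handle, 96 mm across, 120 mm high; origin at its foot. Bystander.
- jar: Small standing white jar, 42 mm across, 62 mm high, between the rack and the place of the loose cassette; origin at its foot. Bystander.
Things that resemble listed ones, but are neither listed nor needed, are in the scene too. What is shaped like the part that bears filter_mid but blue or pink is not meant. Leave any blue look-alike of the part that bears row1_mid alone.

How it is judged:
By the outcome, as a careful person would: the job done as asked, in the order asked, and still so for the second after the job is handed in, with the robot touching nothing.
It also fails if it takes over 72 s, if anything falls off the work surface, if the arm or the gripper's body presses on something with over 40 N, if the wrist force passes 120 N, or if a joint passes its speed limit or range.

## Working session

There is one attempt and no reset: what is moved stays moved. The work goes in short steps, Python scripts to look and compute and a tool call to move; the robot and the scene stay as the last step left them, time stands still between calls to the robot, and variables do not carry over. Pictures are saved under pics/ and viewed, and the job is handed in when it is done.

Besides the shell and the picture viewer there is one more tool, called by a JSON object that holds its "op" and its "data", one argument or row to a line. carry_out: Moves the arm, as the interface text tells. Its arguments: {"type":"object","properties":{"plan":{"type":"array"},"fingers":{"type":"number"},"force":{"type":"number"}},"required":["plan"]}

```bash
ls; mkdir -p pics; python3 - <<'E'
from plant import r
import cv2
for n in ("scene","top"):
    im=r.capture(n); cv2.imwrite(f"pics/{n}0.png",cv2.cvtColor(im,cv2.COLOR_RGB2BGR))
    print(n,r.camera_model(n))
print(r.get_state(), r.grasp_offset)
E
```

```text
pics
scene {'fov_y': 50.26713578929364, 'cx': 250.40772826546487, 'cy': 195.93567759344054, 'k1': -0.14253565807831414, 'R': array([[-0.07580398,  0.99707537, -0.0097195 ],
       [ 0.71204106,  0.04730498, -0.70054248],
       [-0.69803387, -0.06002459, -0.71354451]]), 't': array([-0.07622845, -0.36385123,  1.55224852])}
top {'fov_y': 53.236518166026634, 'cx': 256.853496194232, 'cy': 192.17606343046066, 'k1': -0.010900826088557025, 'R': array([[ 0.0064607 , -0.99997421,  0.0031353 ],
       [-0.99425081, -0.00675878, -0.10686277],
       [ 0.1068812 , -0.00242687, -0.99426884]]), 't': array([0.10108378, 0.57882967, 0.96341959])}
{'time_s': 0.1, 'joints': array([ 8.31418785e+01,  2.05875615e+01,  6.40421411e-01, -1.63113309e-02,
       -7.01358443e+01, -1.65051526e+01]), 'qd': array([ 0.02173944, -0.18473438,  0.101222  ,  0.11687637, -0.05924251,
       -0.16357264]), 'joint_torque': array([-3.65110136e-04, -5.84164202e+01,  2.93751383e+01,  7.01557830e+00,
        1.02283160e-02, -4.88331773e-05]), 'tcp_pos': array([0.26755837, 0.61924845, 0.22572888]), 'eef_rot': array([ 1.79916078e+02, -8.87523352e-03, -2.33688212e+01]), 'contact_force': array([-0.18605915, -0.49873281,  0.23194066]), 'moment': array([ 0.03355771, -0.0378881 ,  0.03866138]), 'gripper_width': 0.08776973441177935} -0.0188
```

```bash
cat > h.py <<'E'
import numpy as np, cv2
from plant import r
def K(n):
    m=r.camera_model(n); f=192/np.tan(np.radians(m['fov_y']/2)); return m,f
def px2w(n,u,v,z):
    m,f=K(n); d=np.array([(u-m['cx'])/f,(v-m['cy'])/f]); s=d.copy()
    for _ in range(50): s=d/(1+m['k1']*(s@s))
    ray=m['R'].T@np.array([s[0],s[1],1]); c=-m['R'].T@m['t']
    return c+ray*(z-c[2])/ray[2]
def w2px(n,X):
    m,f=K(n); X=np.atleast_2d(X); c=X@m['R'].T+m['t']; s=c[:,:2]/c[:,2:]
    s=s*(1+m['k1']*(s**2).sum(1,keepdims=True)); return s*f+[m['cx'],m['cy']]
def cap(n,name=None):
    im=cv2.cvtColor(r.capture(n),cv2.COLOR_RGB2BGR)
    if name: cv2.imwrite(f'pics/{name}_full.png',im)
    return im
def crop(im,name,u0,v0,u1,v1,s):
    c=cv2.resize(im[v0:v1,u0:u1],None,fx=s,fy=s,interpolation=cv2.INTER_CUBIC)
    cv2.imwrite(f'pics/{name}.png',c)
E
```

```text
(no output)
```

View pics/scene0.png

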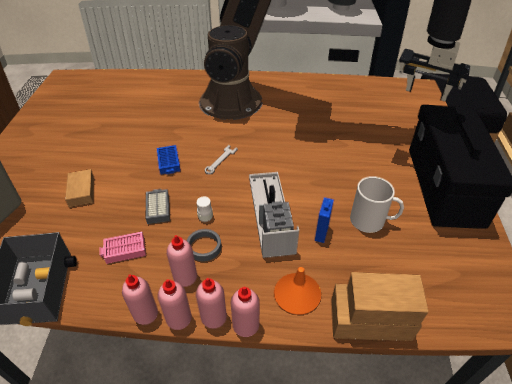

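View pics/top0.png

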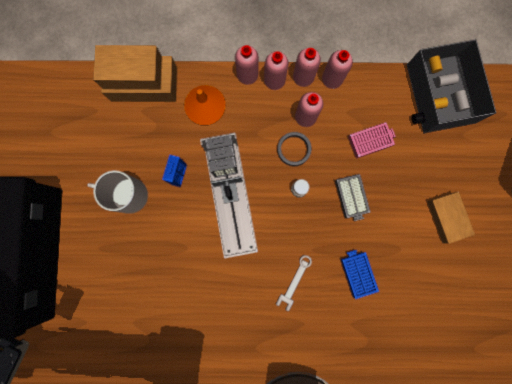

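Scene: the rack is at top (230,195) with its row at the far end. Cassette candidates in top: grey/white (353,197), blue lying (358,274), pink lying (372,140), blue standing (175,171). By the description I choose the grey one at (353,197), and check it in crops.

```bash
python3 - <<'E'
from h import *
a=cv2.imread('pics/top0.png'); s=cv2.imread('pics/scene0.png')
crop(a,'c1',325,165,385,230,9)
crop(a,'c2',190,125,270,265,4.2) 
crop(s,'c3',235,165,310,265,6)
crop(s,'c4',130,175,230,235,7)
E
```

```text
(no output)
```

View pics/c1.png

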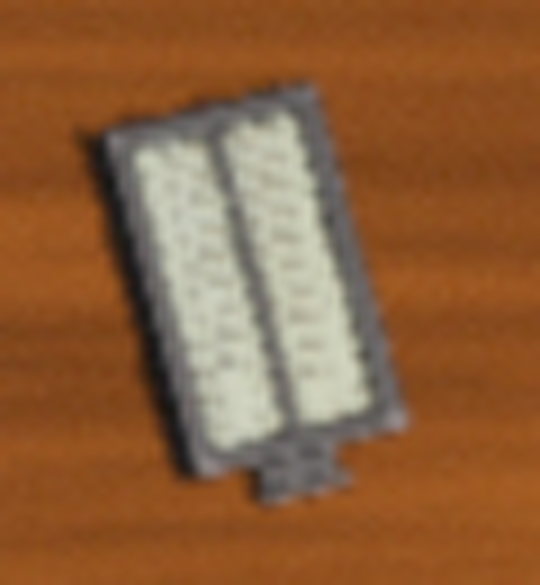

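View pics/c2.png

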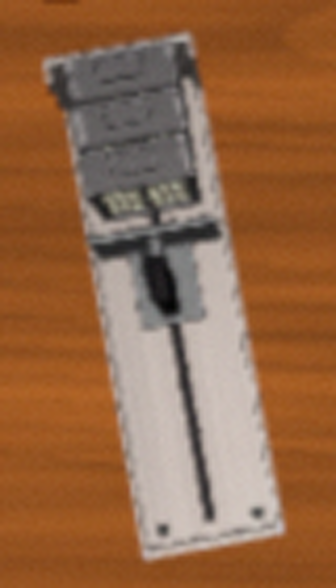

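View pics/c3.png

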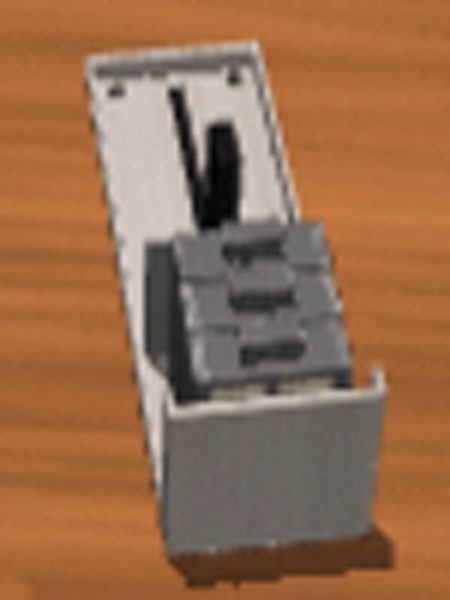

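View pics/c4.png

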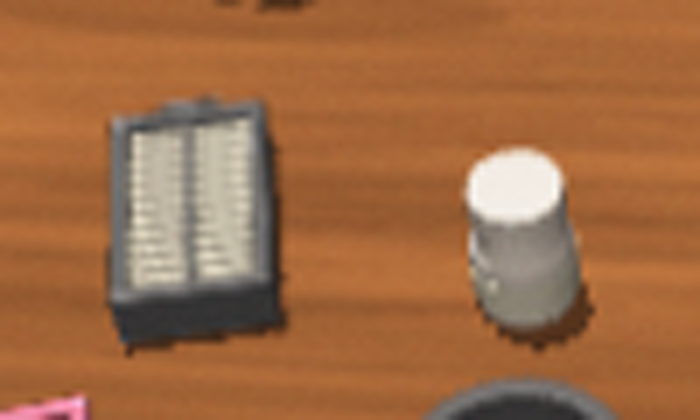

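```bash
python3 - <<'E'
from h import *
c=lambda u0,v0,s,p:[(u0+x/s,v0+y/s) for x,y in p]
cas=c(325,165,9,[(105,132),(315,85),(405,425),(195,475)])
W=np.array([px2w('top',u,v,.026) for u,v in cas]);print(W.round(4));m=W.mean(0)
print('mid top',m, 'len',np.linalg.norm(W[1]-W[2]),np.linalg.norm(W[0]-W[3]),'wid',np.linalg.norm(W[0]-W[1]),np.linalg.norm(W[2]-W[3]))
d=(W[2]+W[3]-W[0]-W[1]);print('yaw x',np.degrees(np.arctan2(d[1],d[0])))
cs=c(130,175,7,[(112,118),(266,102),(275,288),(112,298)])
W=np.array([px2w('scene',u,v,.026) for u,v in cs]);print(W.round(4),'mid scene',W.mean(0), np.linalg.norm(W[1]-W[2]),np.linalg.norm(W[0]-W[1]))
near=[px2w('top',*p,.016) for p in c(190,125,4.2,[(145,558),(283,532)])]
far=[px2w('top',*p,.096) for p in c(190,125,4.2,[(44,62),(190,36)])]
nf=np.array(near+far);print(nf.round(4))
n=(nf[0]+nf[1])/2;f=(nf[2]+nf[3])/2;d=f-n;print('rack len',np.linalg.norm(d[:2]),'yaw',np.degrees(np.arctan2(d[1],d[0])),'origin',(n+f)/2)
print('w',np.linalg.norm(nf[0]-nf[1]),np.linalg.norm(nf[2]-nf[3]))
near=[px2w('scene',*p,.016) for p in c(235,165,6,[(88,60),(258,45)])]
far=[px2w('scene',*p,.096) for p in c(235,165,6,[(165,405),(383,372)])]
nf=np.array(near+far);print(nf.round(4))
n=(nf[0]+nf[1])/2;f=(nf[2]+nf[3])/2;d=f-n;print('scene rack len',np.linalg.norm(d[:2]),'yaw',np.degrees(np.arctan2(d[1],d[0])),'origin',(n+f)/2)
print('post',[px2w('top',*p,.106) for p in c(190,125,4.2,[(153,260),(170,308)])])
print('post scene',[px2w('scene',*p,.106) for p in c(235,165,6,[(224,128),(226,160)])])
print('jar', px2w('top',301,187,.062), px2w('scene',130+515/7,175+185/7,.062))
print('blue',px2w('top',174,170,.1),'nearbottle',px2w('top',313,99,.16),px2w('scene',178,242,.16), 'row1 top', px2w('top',218,140,.108))
E
```

```text
[[ 0.6131 -0.104   0.026 ]
 [ 0.6273 -0.1656  0.026 ]
 [ 0.5283 -0.1894  0.026 ]
 [ 0.5135 -0.1284  0.026 ]]
mid top [ 0.57053841 -0.14685732  0.026     ] len 0.10187659477005699 0.10251678596056776 wid 0.06322094378511055 0.06278683175372658
yaw x -166.35008752095283
[[ 0.5323 -0.1859  0.026 ]
 [ 0.5189 -0.1233  0.026 ]
 [ 0.6203 -0.0975  0.026 ]
 [ 0.63   -0.1606  0.026 ]] mid scene [ 0.57536842 -0.1418181   0.026     ] 0.10463102213907735 0.06398556032977332
[[0.4083 0.1874 0.016 ]
 [0.4247 0.1025 0.016 ]
 [0.6999 0.2446 0.096 ]
 [0.7161 0.1593 0.096 ]]
rack len 0.29702201136514145 yaw 11.06356934027708 origin [0.56223688 0.17346168 0.056     ]
w 0.08646810145135493 0.08684368177699694
[[0.431  0.1071 0.016 ]
 [0.4141 0.192  0.016 ]
 [0.7171 0.1608 0.096 ]
 [0.6942 0.2473 0.096 ]]
scene rack len 0.2883066558519205 yaw 10.888545301672826 origin [0.56410242 0.17682092 0.056     ]
post [array([0.58230239, 0.17823697, 0.106     ]), array([0.55481822, 0.16813868, 0.106     ])]
post scene [array([0.56819642, 0.17816681, 0.106     ]), array([0.58787288, 0.17977888, 0.106     ])]
jar [ 0.58866548 -0.00610012  0.062     ] [ 0.59291085 -0.00371582  0.062     ]
blue [0.62351102 0.30664672 0.1       ] nearbottle [ 0.78255926 -0.02361945  0.16      ] [ 0.80866207 -0.01669625  0.16      ] row1 top [0.69663861 0.2002759  0.108     ]
```

Crops confirm: grey frame with white pleats and tab towards the robot at top (353,197). Rack origin is about (0.563, 0.175) with yaw about 11°, and the post is at about (0.572, 0.176). Plan: draw the follower back with the tool down, pick the cassette with the tool tilted 45°, then turn 180° about the tool axis so it stands tab up.

{"op": "carry_out", "data": {
  "plan": [
    [0.02,-0.03,0,0,0,0.1],
    [0.02,-0.03,0,0,0,0.1],
    [0.02,-0.03,0,0,0,0.1],
    [0.02,-0.03,0,0,0,0.1],
    [0.02,-0.03,0,0,0,0.1],
    [0.02,-0.03,0,0,0,0.1],
    [0.02,-0.03,0,0,0,0],
    [0.02,-0.03,0,0,0,0],
    [0.02,-0.03,0,0,0,0],
    [0.02,-0.03,0,0,0,0],
    [0.02,-0.03,0,0,0,0],
    [0.02,-0.03,0,0,0,0]
  ],
  "fingers": 0.2,
  "force": 20
}}

```text
time_s: 1.1
tcp_pos: [0.5086, 0.2455, 0.2192]
eef_rot: [179.5, 0.3, 13.3]
contact_force: [-0.0, 0.6, 0.3]
gripper_width: 0.0354
```

{"op": "carry_out", "data": {
  "plan": [
    [0.032,-0.034,-0.01,0,0,-0.04],
    [0.031,-0.034,-0.01,0,0,0],
    [0,0,-0.02,0,0,0],
    [0,0,-0.02,0,0,0],
    [0,0,-0.02,0,0,0],
    [0,0,0,0,0,0]
  ]
}}

```text
time_s: 1.6
tcp_pos: [0.5676, 0.1757, 0.139]
eef_rot: [179.5, 0.2, 10.3]
contact_force: [-1.0, -0.2, -0.4]
gripper_width: 0.0347
```

```bash
python3 - <<'E'
from h import *
s=cap('scene','s1'); crop(s,'s1',235,130,335,260,4.5)
a=cap('top','t1'); crop(a,'t1',170,110,290,270,3.5)
st=r.get_state();print(st['tcp_pos'],st['eef_rot'],st['joints'])
E
```

```text
[0.56943904 0.17702195 0.14285191] [ 1.79564205e+02 -6.05905804e-02  1.04519722e+01] [ 36.31078465  17.03000104 -16.27163394   0.50004591 -56.83491832
  63.86690535]
```

View pics/s1.png

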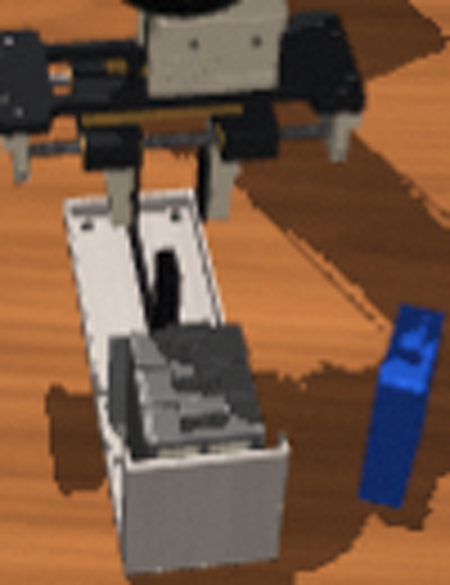

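View pics/t1.png

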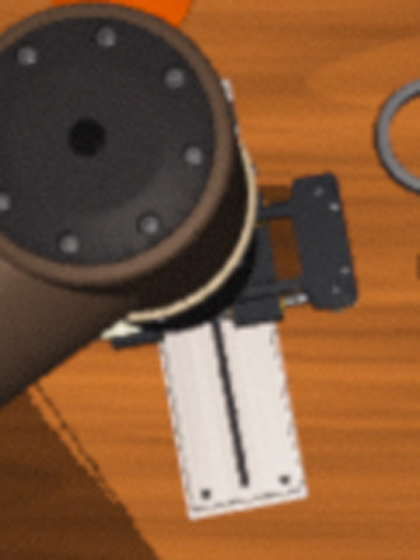

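```bash
python3 - <<'E'
from h import *
st=r.get_state();p=st['tcp_pos']; y=np.radians(10.45); v=np.array([-np.sin(y),np.cos(y),0])
q=lambda P:((w2px('scene',P)-[235,130])*4.5).round(0).tolist()
print('tcp',q(p),'tips',q(p+v*.0175),q(p-v*.0175))
for X,Y in [(.572,.176),(.569,.174),(.576,.178)]:
  u=np.array([np.cos(y),np.sin(y),0]); c=np.array([X,Y,.106])
  print('post top',X,Y,[q(c+s*.014*u+t*.006*v)[0] for s in(1,-1) for t in(1,-1)])
E
```

```text
tcp [[168.0, 208.0]] tips [[198.0, 206.0]] [[137.0, 211.0]]
post top 0.572 0.176 [[178.0, 274.0], [157.0, 276.0], [171.0, 240.0], [150.0, 242.0]]
post top 0.569 0.174 [[175.0, 270.0], [154.0, 272.0], [168.0, 237.0], [147.0, 238.0]]
post top 0.576 0.178 [[181.0, 279.0], [160.0, 281.0], [174.0, 245.0], [154.0, 247.0]]
```

```bash
python3 - <<'E'
from h import *
crop(cv2.imread('pics/s1_full.png'),'s1b',250,165,300,210,14)
E
```

```text
(no output)
```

View pics/s1b.png

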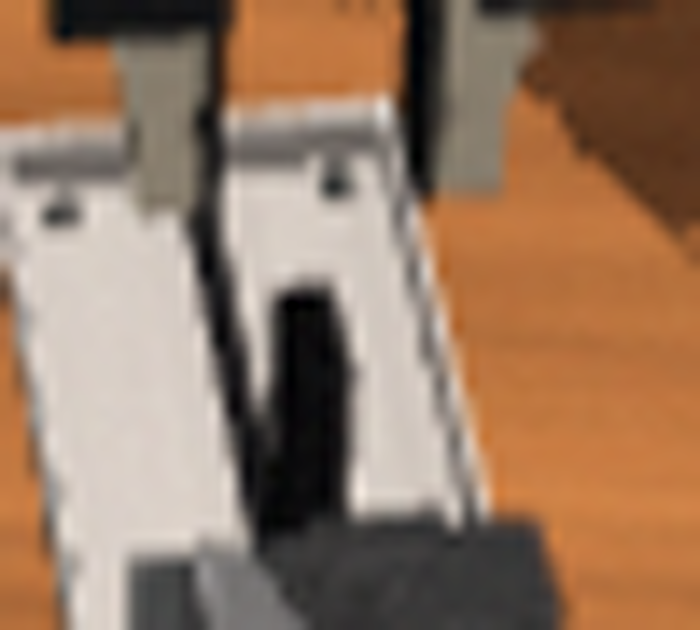

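{"op": "carry_out", "data": {
  "plan": [
    [0.003,0.001,-0.02,0,0,0.01],
    [0,0,-0.02,0,0,0],
    [0,0,-0.015,0,0,0],
    [0,0,-0.012,0,0,0],
    [0,0,0,0,0,0]
  ]
}}

```text
time_s: 2.12
tcp_pos: [0.5771, 0.1829, 0.0833]
eef_rot: [179.8, -0.8, 11.4]
contact_force: [-0.3, -0.2, -0.2]
gripper_width: 0.035
```

{"op": "carry_out", "data": {
  "plan": [
    [0,0,0,0,0,0],
    [0,0,0,0,0,0],
    [0,0,0,0,0,0],
    [0,0,0,0,0,0]
  ],
  "fingers": 1,
  "force": 10
}}

```text
time_s: 2.45
tcp_pos: [0.5769, 0.1801, 0.087]
eef_rot: [179.5, -0.7, 11.5]
contact_force: [5.7, -19.7, -8.4]
gripper_width: 0.0146
```

```bash
python3 - <<'E'
from plant import r
st=r.get_state()
for k in('tcp_pos','eef_rot','contact_force','moment','gripper_width'):print(k,st[k])
E
```

```text
tcp_pos [0.57692617 0.18007175 0.08701454]
eef_rot [179.45305832  -0.71512303  11.48603482]
contact_force [  5.65775286 -19.68191704  -8.41729736]
moment [-7.07154369 -1.95626562 -0.09457135]
gripper_width 0.014575141837852905
```

{"op": "carry_out", "data": {
  "plan": [
    [0,-0.003,0,0,0,0],
    [0,0,0,0,0,0]
  ],
  "fingers": 0.6
}}

```text
time_s: 2.62
tcp_pos: [0.5771, 0.176, 0.0884]
eef_rot: [179.4, -0.7, 11.5]
contact_force: [-0.5, 0.2, 0.6]
gripper_width: 0.017
```

{"op": "carry_out", "data": {
  "plan": [
    [0,0,0,0,0,0],
    [0,0,-0.008,0,0,0],
    [0,0,-0.008,0,0,0],
    [0,0,0,0,0,0]
  ],
  "fingers": 0.3
}}

```text
time_s: 2.95
tcp_pos: [0.5791, 0.178, 0.0746]
eef_rot: [179.6, -1.1, 11.5]
contact_force: [-0.5, 0.0, 0.7]
gripper_width: 0.0302
```

{"op": "carry_out", "data": {
  "plan": [
    [0,0,0,0,0,0],
    [0,0,0,0,0,0],
    [0,0,0,0,0,0],
    [0,0,0,0,0,0]
  ],
  "fingers": 1,
  "force": 10
}}

```text
time_s: 3.28
tcp_pos: [0.5788, 0.1787, 0.0737]
eef_rot: [179.6, -1.1, 11.5]
contact_force: [-0.1, -0.8, 0.8]
gripper_width: 0.0118
```

{"op": "carry_out", "data": {
  "plan": [
    [-0.006,-0.0012,0,0,0,0],
    [-0.0118,-0.0023,0,0,0,0],
    [-0.0118,-0.0023,0,0,0,0],
    [-0.0118,-0.0023,0,0,0,0],
    [-0.0118,-0.0023,0,0,0,0],
    [-0.0118,-0.0023,0,0,0,0],
    [-0.0118,-0.0023,0,0,0,0],
    [-0.0118,-0.0023,0,0,0,0],
    [-0.0118,-0.0023,0,0,0,0],
    [-0.0118,-0.0023,0,0,0,0]
  ]
}}

```text
time_s: 4.12
tcp_pos: [0.4646, 0.1565, 0.0737]
eef_rot: [179.7, -1.5, 11.4]
contact_force: [2.1, 1.0, -2.6]
gripper_width: 0.0124
```

{"op": "carry_out", "data": {
  "plan": [
    [0,0,0,0,0,0],
    [0,0,0,0,0,0],
    [0,0,0,0,0,0],
    [0,0,0.03,0,0,0],
    [0,0,0.03,0,0,0],
    [0,0,0.03,0,0,0],
    [0,0,0.03,0,0,0],
    [0,-0.03,0.02,0,0,0],
    [0.01,-0.035,0,0,0,0],
    [0.01,-0.035,0,0,0,0],
    [0.01,-0.035,0,0,0,0]
  ],
  "fingers": 0
}}

```text
time_s: 5.03
tcp_pos: [0.4956, 0.0202, 0.2239]
eef_rot: [179.6, -1.8, 12.0]
contact_force: [1.1, 0.4, -0.3]
gripper_width: 0.0442
```

```bash
python3 - <<'E'
from h import *
s=cap('scene','s2'); crop(s,'s2',120,100,320,250,4)
a=cap('top','t2'); crop(a,'t2',170,110,390,270,3.5)
st=r.get_state();print(st['tcp_pos'],st['eef_rot'],st['joints'])
E
```

```text
[0.49563522 0.01731596 0.2229071 ] [179.53594501  -1.64729337  11.67230464] [ 25.44808711   2.51994971 -23.29708444   0.94861603 -62.69670282
  75.79334102]
```

View pics/s2.png

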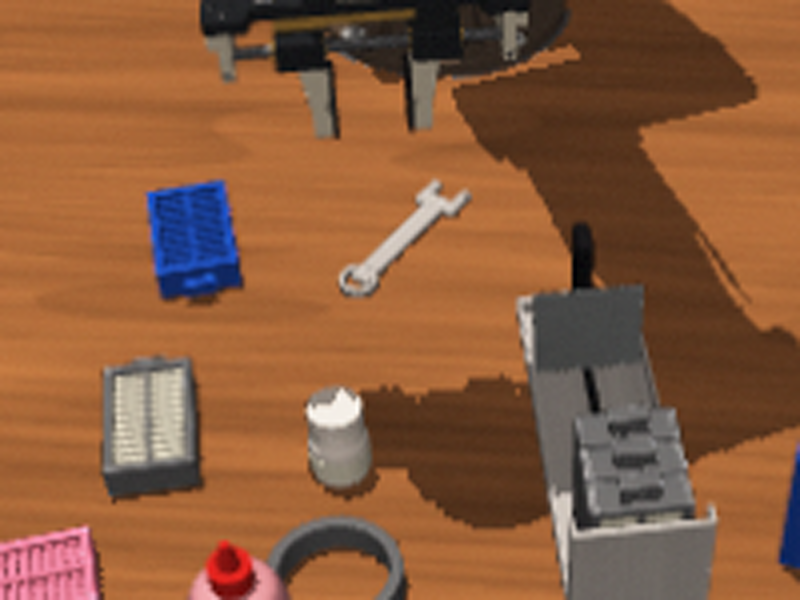

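View pics/t2.png

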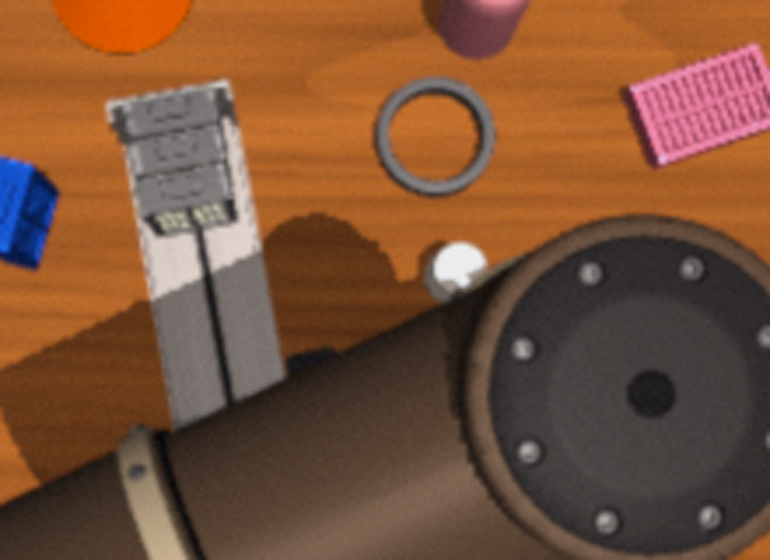

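{"op": "carry_out", "data": {
  "plan": [
    [0,-0.036,0,0,0,0.04],
    [0,-0.036,0,0,0,0],
    [0,-0.036,0,0.027,-0.109,0],
    [0,-0.036,0,0.027,-0.109,0],
    [0,-0.036,0,0.027,-0.109,0],
    [0,0,0,0.027,-0.109,0],
    [0,0,0,0.027,-0.109,0],
    [0,0,0,0.027,-0.109,0],
    [0,0,0,0.027,-0.109,0],
    [0,0,0,0,0,0]
  ],
  "fingers": -1
}}

```text
time_s: 5.97
tcp_pos: [0.4967, -0.1723, 0.2205]
eef_rot: [178.9, -42.9, 14.1]
contact_force: [-0.5, 0.1, -0.4]
gripper_width: 0.0878
```

```bash
cat >> h.py <<'E'
from scipy.spatial.transform import Rotation as Ro
def stp():
    st=r.get_state();R=Ro.from_euler('xyz',st['eef_rot'],degrees=True);M=R.as_matrix()
    print('t',st['time_s'],'tcp',st['tcp_pos'].round(4),'z',M[:,2].round(3),'y',M[:,1].round(3),'F',st['contact_force'].round(1),'w',round(st['gripper_width'],4),'j',st['joints'].round(0)); return st,R
def to(z,y,R):
    z=np.array(z,float);z/=np.linalg.norm(z);y=np.array(y,float);y-=z*(y@z);y/=np.linalg.norm(y)
    T=np.c_[np.cross(y,z),y,z]; return (Ro.from_matrix(T)*R.inv()).as_rotvec()
E
python3 - <<'E'
from h import *
st,R=stp(); a=np.radians(14)
h=np.array([np.cos(a),np.sin(a),0]);v=np.array([-np.sin(a),np.cos(a),0])
print(to(h-[0,0,1],-v,R), [.492,-.163,.095]-st['tcp_pos'])
E
```

```text
t 5.9667 tcp [ 0.4967 -0.1723  0.2205] z [ 0.665  0.148 -0.732] y [ 0.232 -0.973  0.014] F [-0.5  0.1 -0.4] w 0.0878 j [-16.  -7. -32. -38. -32. 146.]
[ 0.02203328 -0.03219806  0.01071864] [-0.00468223  0.00929722 -0.12547594]
```

{"op": "carry_out", "data": {
  "plan": [
    [0,0.009,-0.03,0.022,-0.032,0.011],
    [0,0,-0.03,0,0,0],
    [0,0,-0.03,0,0,0],
    [-0.004,0,-0.03,0,0,0],
    [0,0,0,0,0,0]
  ]
}}

```text
time_s: 6.38
tcp_pos: [0.4957, -0.1667, 0.1177]
eef_rot: [179.9, -43.2, 13.1]
contact_force: [-1.2, -0.5, 0.1]
gripper_width: 0.0875
```

```bash
python3 - <<'E'
from h import *
st,R=stp(); a=np.radians(14)
h=np.array([np.cos(a),np.sin(a),0]);v=np.array([-np.sin(a),np.cos(a),0])
print(to(h-[0,0,1],-v,R), [.5742,-.1422,.010]-st['tcp_pos'])
s=cap('scene','s3'); crop(s,'s3',100,110,240,240,4.5)
print(((w2px('scene',st['tcp_pos'])-[100,110])*4.5))
E
```

```text
t 6.3833 tcp [ 0.4957 -0.1667  0.1177] z [ 0.667  0.154 -0.729] y [ 0.225 -0.974  0.001] F [-1.2 -0.5  0.1] w 0.0875 j [-25.   4. -33. -58. -30. 173.]
[ 0.00813992 -0.03084086  0.01708133] [ 0.07851702  0.0244709  -0.10769385]
[[224.1157299  223.68098454]]
```

View pics/s3.png

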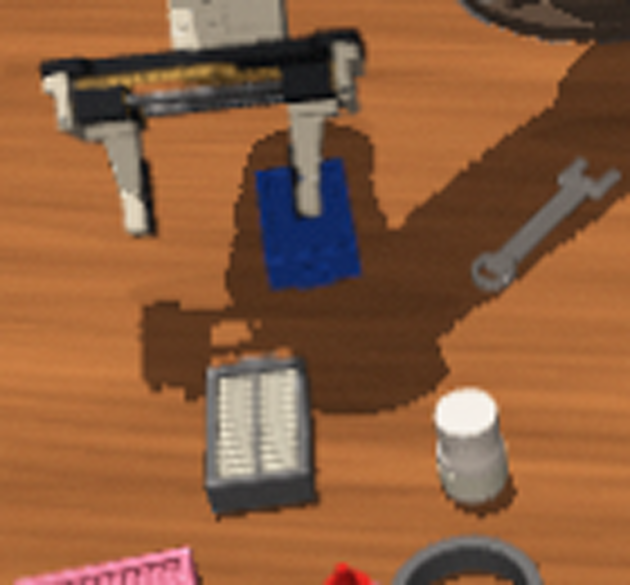

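Joint 6 has reached 173°, near its limit, so I'll flip the tool half a turn before grasping.

{"op": "carry_out", "data": {
  "plan": [
    [0,0,0.02,0.083,0.019,-0.091],
    [0,0,0.02,0.083,0.019,-0.091],
    [0,0,0,0.083,0.019,-0.091],
    [0,0,0,0.083,0.019,-0.091],
    [0,0,0,0.083,0.019,-0.091],
    [0,0,0,0.083,0.019,-0.091],
    [0,0,0,0.083,0.019,-0.091],
    [0,0,0,0.083,0.019,-0.091],
    [0,0,0,0.083,0.019,-0.091],
    [0,0,0,0.083,0.019,-0.091],
    [0,0,0,0.083,0.019,-0.091],
    [0,0,0,0.083,0.019,-0.091]
  ]
}}

```text
time_s: 7.43
tcp_pos: [0.5065, -0.169, 0.177]
eef_rot: [-136.5, -5.4, -72.0]
contact_force: [-0.1, -0.1, -0.0]
gripper_width: 0.0874
```

{"op": "carry_out", "data": {
  "plan": [
    [0,0,0,0.083,0.019,-0.091],
    [0,0,0,0.083,0.019,-0.091],
    [0,0,0,0.083,0.019,-0.091],
    [0,0,0,0.083,0.019,-0.091],
    [0,0,0,0.083,0.019,-0.091],
    [0,0,0,0.083,0.019,-0.091],
    [0,0,0,0.083,0.019,-0.091],
    [0,0,0,0.083,0.019,-0.091],
    [0,0,0,0.083,0.019,-0.091],
    [0,0,0,0.083,0.019,-0.091],
    [0,0,0,0.083,0.019,-0.091]
  ]
}}

```text
time_s: 8.35
tcp_pos: [0.5168, -0.1691, 0.2043]
eef_rot: [-162.0, 40.3, -142.4]
contact_force: [-0.2, -0.1, -0.2]
gripper_width: 0.0876
```

```bash
python3 - <<'E'
from h import *
st,R=stp(); a=np.radians(14)
h=np.array([np.cos(a),np.sin(a),0]);v=np.array([-np.sin(a),np.cos(a),0])
d=(h-[0,0,1])/2**.5
print(to(d,v,R), np.array([.5742,-.1422,.010])-.06*d-st['tcp_pos'])
E
```

```text
t 8.35 tcp [ 0.5168 -0.1691  0.2043] z [ 0.676  0.131 -0.725] y [-0.422  0.875 -0.236] F [-0.2 -0.1 -0.2] w 0.0876 j [-14.  -5. -32. -39. -27. -16.]
[ 0.24343814  0.0280876  -0.19728251] [ 0.01622164  0.01668343 -0.15190857]
```

{"op": "carry_out", "data": {
  "plan": [
    [0.003,0.003,-0.02,0.081,0.009,-0.066],
    [0.003,0.003,-0.03,0.081,0.009,-0.066],
    [0.003,0.003,-0.03,0.081,0.009,-0.066],
    [0.003,0.003,-0.03,0,0,0],
    [0.003,0.003,-0.03,0,0,0],
    [0,0,0,0,0,0]
  ]
}}

```text
time_s: 8.85
tcp_pos: [0.5416, -0.153, 0.0782]
eef_rot: [-179.7, 46.1, -165.8]
contact_force: [-1.5, -0.6, 0.6]
gripper_width: 0.0876
```

```bash
cat > pk.py <<'E'
from h import *
import sys
st,R=stp(); a=np.radians(14)
h=np.array([np.cos(a),np.sin(a),0]);v=np.array([-np.sin(a),np.cos(a),0])
d=(h-[0,0,1])/2**.5
print(to(d,v,R).round(3), (np.array([.5742,-.1422,.010])-float(sys.argv[1])*d-st['tcp_pos']).round(4))
E
python3 pk.py 0.06; python3 pk.py 0
```

```text
t 8.85 tcp [ 0.5416 -0.153   0.0782] z [ 0.7    0.172 -0.693] y [-0.242  0.97  -0.004] F [-1.5 -0.6  0.6] w 0.0876 j [-29.  12. -30. -72. -31.  12.]
[-0.001  0.02  -0.   ] [-0.0085  0.0005 -0.0258]
t 8.85 tcp [ 0.5416 -0.153   0.0782] z [ 0.7    0.172 -0.693] y [-0.242  0.97  -0.004] F [-1.5 -0.6  0.6] w 0.0876 j [-29.  12. -30. -72. -31.  12.]
[-0.001  0.02  -0.   ] [ 0.0326  0.0108 -0.0682]
```

Remaining is (0.033, 0.011, -0.068). First a step back onto the axis, then down the tool axis, with a look partway.

{"op": "carry_out", "data": {
  "plan": [
    [-0.005,0,-0.015,0,0.02,0],
    [0.007,0.002,-0.012,0,0,0],
    [0.01,0.003,-0.01,0,0,0],
    [0,0,0,0,0,0]
  ]
}}

```text
time_s: 9.18
tcp_pos: [0.5558, -0.1506, 0.0469]
eef_rot: [-179.9, 45.0, -165.6]
contact_force: [-0.3, -0.9, 0.8]
gripper_width: 0.0876
```

```bash
python3 pk.py 0; python3 - <<'E'
from h import *
s=cap('scene','s4'); crop(s,'s4',110,140,210,230,6)
st=r.get_state(); print((w2px('scene',st['tcp_pos'])-[110,140])*6)
E
```

```text
t 9.1833 tcp [ 0.5558 -0.1506  0.0469] z [ 0.686  0.174 -0.707] y [-0.247  0.969 -0.001] F [-0.3 -0.9  0.8] w 0.0876 j [-29.  17. -29. -76. -30.  17.]
[ 0.001  0.001 -0.005] [ 0.0184  0.0084 -0.0369]
[[266.62091005 316.38167912]]
```

View pics/s4.png

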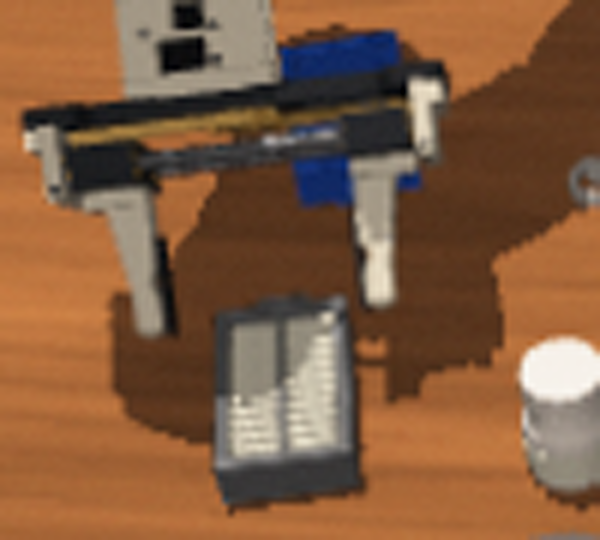

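{"op": "carry_out", "data": {
  "plan": [
    [0.005,0.004,-0.01,0,0,0],
    [0.005,0.002,-0.009,0,0,0],
    [0.005,0.002,-0.008,0,0,0],
    [0,0,0,0,0,0]
  ]
}}

```text
time_s: 9.57
tcp_pos: [0.5732, -0.1434, 0.031]
eef_rot: [-179.1, 45.5, -164.5]
contact_force: [-0.5, -0.5, 0.3]
gripper_width: 0.0875
```

```bash
python3 pk.py 0
```

```text
t 9.5667 tcp [ 0.5732 -0.1434  0.031 ] z [ 0.692  0.174 -0.701] y [-0.255  0.967 -0.011] F [-0.5 -0.5  0.3] w 0.0875 j [-29.  20. -28. -80. -30.  23.]
[ 0.009  0.012 -0.014] [ 0.001   0.0012 -0.021 ]
```

{"op": "carry_out", "data": {
  "plan": [
    [0,0.001,-0.01,0.009,0.012,-0.014],
    [0,0,-0.008,0,0,0],
    [0,0,-0.004,0,0,0],
    [0,0,0,0,0,0]
  ]
}}

```text
time_s: 9.9
tcp_pos: [0.5743, -0.1429, 0.0145]
eef_rot: [-179.7, 45.2, -165.7]
contact_force: [-0.6, -1.4, 0.8]
gripper_width: 0.088
```

```bash
python3 pk.py 0
```

```text
t 9.9 tcp [ 0.5743 -0.1429  0.0145] z [ 0.689  0.171 -0.704] y [-0.244  0.97  -0.004] F [-0.6 -1.4  0.8] w 0.088 j [-30.  22. -28. -83. -30.  26.]
[ 0.003  0.005 -0.002] [-0.0001  0.0007 -0.0045]
```

Close a last 4 mm down, then grip at a moderate force.

{"op": "carry_out", "data": {
  "plan": [
    [0,0,-0.005,0,0,0],
    [0,0,0,0,0,0],
    [0,0,0,0,0,0]
  ]
}}

```text
time_s: 10.15
tcp_pos: [0.5742, -0.1434, 0.0112]
eef_rot: [-179.7, 45.3, -165.7]
contact_force: [-0.5, -0.0, -0.1]
gripper_width: 0.0874
```

{"op": "carry_out", "data": {
  "plan": [
    [0,0,0,0,0,0],
    [0,0,0,0,0,0],
    [0,0,0,0,0,0],
    [0,0,0,0,0,0]
  ],
  "fingers": 1,
  "force": 20
}}

```text
time_s: 10.48
tcp_pos: [0.5744, -0.1438, 0.0128]
eef_rot: [-179.6, 45.3, -165.7]
contact_force: [-0.3, -0.6, -0.2]
gripper_width: 0.0666
```

```bash
python3 pk.py 0; python3 - <<'E'
from h import *
s=cap('scene','s5'); crop(s,'s5',110,140,210,230,6)
E
```

```text
t 10.4833 tcp [ 0.5744 -0.1438  0.0128] z [ 0.691  0.17  -0.703] y [-0.243  0.97  -0.005] F [-0.3 -0.6 -0.2] w 0.0666 j [-30.  22. -28. -83. -30.  27.]
[ 0.003  0.007 -0.001] [-0.0002  0.0016 -0.0028]
```

View pics/s5.png

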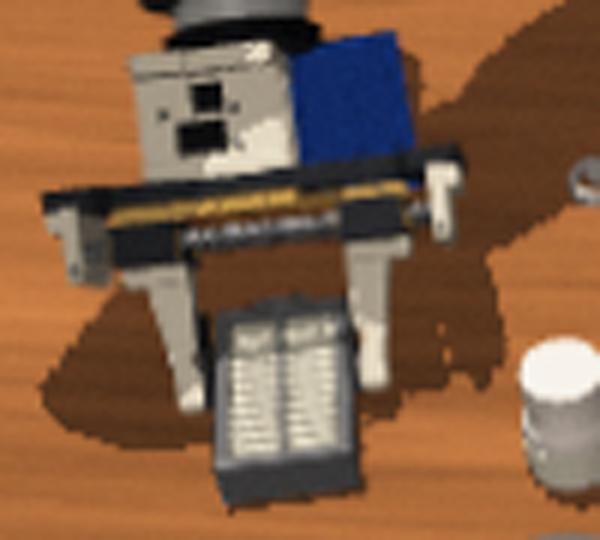

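{"op": "carry_out", "data": {
  "plan": [
    [0,0,0,0,0,0],
    [0,0,0,0,0,0],
    [0,0,0.006,0,0,0],
    [0,0,0.015,0,0,0],
    [0,0,0.03,0,0,0],
    [0,0,0.03,0,0,0],
    [0,0,0.03,0,0,0],
    [0,0,0.03,0,0,0],
    [0,0,0,0,0,0]
  ],
  "force": 30
}}

```text
time_s: 11.28
tcp_pos: [0.5719, -0.1453, 0.1555]
eef_rot: [179.7, 44.9, -166.6]
contact_force: [0.7, -0.2, -1.3]
gripper_width: 0.0637
```

```bash
python3 - <<'E'
from h import *
stp()
s=cap('scene','s6'); crop(s,'s6',100,100,240,230,4.5)
E
```

```text
t 11.2833 tcp [ 0.5719 -0.1453  0.1555] z [ 0.686  0.169 -0.708] y [-0.236  0.972  0.003] F [ 0.7 -0.2 -1.3] w 0.0637 j [-15.   4. -28. -52. -26. -20.]
```

View pics/s6.png

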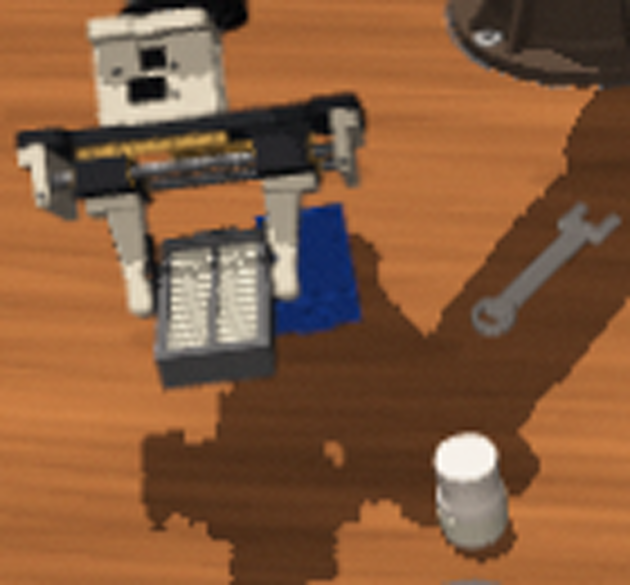

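{"op": "carry_out", "data": {
  "plan": [
    [0,0.005,0.02,-0.08,-0.02,0.083],
    [0,0.01,0.02,-0.08,-0.02,0.083],
    [0,0.013,0.02,-0.08,-0.02,0.083],
    [0,0.013,0.02,-0.08,-0.02,0.083],
    [0,0.013,0.01,-0.08,-0.02,0.083],
    [0,0.013,0,-0.08,-0.02,0.083],
    [0,0.013,0,-0.08,-0.02,0.083],
    [0,0.013,0,-0.08,-0.02,0.083],
    [0,0.013,0,-0.08,-0.02,0.083],
    [0,0.013,0,-0.08,-0.02,0.083],
    [0,0.013,0,-0.08,-0.02,0.083],
    [0,0.013,0,-0.08,-0.02,0.083]
  ]
}}

```text
time_s: 12.33
tcp_pos: [0.5628, -0.0221, 0.2391]
eef_rot: [-138.1, 8.2, -84.4]
contact_force: [0.7, 0.3, -0.3]
gripper_width: 0.0633
```

```bash
cat > pl.py <<'E'
from h import *
import sys
st,R=stp(); a=np.radians(11.1)
h=np.array([np.cos(a),np.sin(a),0]);v=np.array([-np.sin(a),np.cos(a),0])
d=(h-[0,0,1])/2**.5
w=to(d,-v,R);print('rot',w.round(3),np.linalg.norm(w).round(3),'d', (np.array([float(x) for x in sys.argv[1:4]])-st['tcp_pos']).round(4))
E
python3 pl.py .599 .1826 .25
```

```text
t 12.3333 tcp [ 0.5628 -0.0221  0.2391] z [ 0.654  0.171 -0.737] y [-0.75   0.023 -0.661] F [ 0.7  0.3 -0.3] w 0.0633 j [ 15. -10. -57.  31.  -0. -43.]
rot [-1.188 -0.303  1.235] 1.74 d [0.0362 0.2047 0.0109]
```

Joints 3 and 5 have come near their ends at this height and tilt, so I'll carry it with the tool more upright and tilt again lower down at the rack.

```bash
cat > pl.py <<'E'
from h import *
import sys
st,R=stp(); a=np.radians(11.1); t=np.radians(float(sys.argv[4]))
h=np.array([np.cos(a),np.sin(a),0]);v=np.array([-np.sin(a),np.cos(a),0])
d=h*np.sin(t)-np.array([0,0,np.cos(t)])
w=to(d,-v,R);print('rot',w.round(3),np.linalg.norm(w).round(3),'d', (np.array([float(x) for x in sys.argv[1:4]])-st['tcp_pos']).round(4))
E
python3 pl.py .599 .1826 .23 20; python3 -c "
from plant import r
print(r.get_state()['joints'],r.get_state()['qd'])"
```

```text
t 12.3333 tcp [ 0.5628 -0.0221  0.2391] z [ 0.654  0.171 -0.737] y [-0.75   0.023 -0.661] F [ 0.7  0.3 -0.3] w 0.0633 j [ 15. -10. -57.  31.  -0. -43.]
rot [-0.962  0.068  1.476] 1.763 d [ 0.0362  0.2047 -0.0091]
[ 14.79002507  -9.9632921  -57.26207522  31.06965673  -0.21172562
 -43.4030091 ] [  3.08153191  -3.26185866 -11.83035595  52.8428205    0.18683742
  29.03805745]
```

{"op": "carry_out", "data": {
  "plan": [
    [0.01,0.005,-0.005,-0.015,0.08,0],
    [0.01,0.005,-0.005,-0.015,0.08,0],
    [0.01,0.01,0,-0.02,0.1,0],
    [0.005,0.01,0,-0.02,0.1,0]
  ]
}}

```text
time_s: 12.67
tcp_pos: [0.5813, -0.0056, 0.2197]
eef_rot: [-158.5, 4.4, -85.8]
contact_force: [2.2, -0.8, 0.1]
gripper_width: 0.0638
```

```bash
python3 pl.py .599 .1826 .23 20
```

```text
t 12.6667 tcp [ 0.5813 -0.0056  0.2197] z [ 0.36   0.098 -0.928] y [-0.93  -0.04  -0.365] F [ 2.2 -0.8  0.1] w 0.0638 j [ 20.   0. -31.   3. -37. -18.]
rot [-0.618 -0.12   1.591] 1.711 d [0.0177 0.1882 0.0103]
```

{"op": "carry_out", "data": {
  "plan": [
    [0.001,0.012,0.003,-0.041,-0.008,0.106],
    [0.001,0.012,0.003,-0.041,-0.008,0.106],
    [0.001,0.012,0.003,-0.041,-0.008,0.106],
    [0.001,0.012,0,-0.041,-0.008,0.106],
    [0.001,0.012,0,-0.041,-0.008,0.106],
    [0.001,0.012,0,-0.041,-0.008,0.106],
    [0.001,0.012,0,-0.041,-0.008,0.106],
    [0.001,0.012,0,-0.041,-0.008,0.106],
    [0.001,0.012,0,-0.041,-0.008,0.106],
    [0.001,0.012,0,-0.041,-0.008,0.106],
    [0.001,0.012,0,-0.041,-0.008,0.106],
    [0.001,0.012,0,-0.041,-0.008,0.106]
  ]
}}

```text
time_s: 13.67
tcp_pos: [0.5874, 0.1397, 0.2047]
eef_rot: [-176.2, -17.5, -6.0]
contact_force: [0.2, 0.5, -1.0]
gripper_width: 0.0639
```

```bash
python3 pl.py .599 .1826 .23 20;python3 pl.py .599 .1826 .20 45
```

```text
t 13.6667 tcp [0.5874 0.1397 0.2047] z [ 0.305  0.035 -0.952] y [-0.084 -0.994 -0.064] F [ 0.2  0.5 -1. ] w 0.0639 j [ 37.   5. -31.  14. -39.  37.]
rot [-0.062 -0.047  0.277] 0.287 d [0.0116 0.0429 0.0253]
t 13.6667 tcp [0.5874 0.1397 0.2047] z [ 0.305  0.035 -0.952] y [-0.084 -0.994 -0.064] F [ 0.2  0.5 -1. ] w 0.0639 j [ 37.   5. -31.  14. -39.  37.]
rot [-0.037 -0.484  0.257] 0.549 d [ 0.0116  0.0429 -0.0047]
```

{"op": "carry_out", "data": {
  "plan": [
    [0.0,0.009,0,-0.007,-0.097,0.051],
    [0.0,0.009,0,-0.007,-0.097,0.051],
    [0.0,0.009,0,-0.007,-0.097,0.051],
    [0.0,0.009,0,-0.007,-0.097,0.051],
    [0,0,0,0,0,0]
  ]
}}

```text
time_s: 14.08
tcp_pos: [0.6183, 0.1393, 0.223]
eef_rot: [-178.5, -32.5, 0.4]
contact_force: [0.5, -2.1, -0.5]
gripper_width: 0.0638
```

```bash
python3 pl.py .595 .182 .20 45
```

```text
t 14.0833 tcp [0.6183 0.1393 0.223 ] z [ 0.537  0.03  -0.843] y [ 0.021 -1.    -0.021] F [ 0.5 -2.1 -0.5] w 0.0638 j [ 31.   0. -50.  57. -17.   8.]
rot [ 0.002 -0.22   0.169] 0.277 d [-0.0233  0.0427 -0.023 ]
```

{"op": "carry_out", "data": {
  "plan": [
    [-0.01,0.012,-0.008,0,0,0.05],
    [-0.01,0.012,-0.008,0,0,0.05],
    [-0.01,0.012,-0.008,0,-0.02,0.05],
    [-0.006,0.01,-0.008,0,-0.02,0.03],
    [0,0,0,0,0,0]
  ]
}}

```text
time_s: 14.5
tcp_pos: [0.6, 0.1678, 0.2058]
eef_rot: [-179.2, -33.7, 8.3]
contact_force: [0.3, -3.7, -0.8]
gripper_width: 0.0638
```

```bash
python3 pl.py .585 .180 .18 45;  python3 - <<'E'
from h import *
s=cap('scene','s7'); crop(s,'s7',200,60,360,260,3)
E
```

```text
t 14.5 tcp [0.6    0.1678 0.2058] z [ 0.548  0.093 -0.831] y [ 0.151 -0.988 -0.011] F [ 0.3 -3.7 -0.8] w 0.0638 j [ 20.  -0. -57.  87.  -6.  -7.]
rot [ 0.023 -0.195  0.041] 0.201 d [-0.015   0.0122 -0.0258]
```

View pics/s7.png

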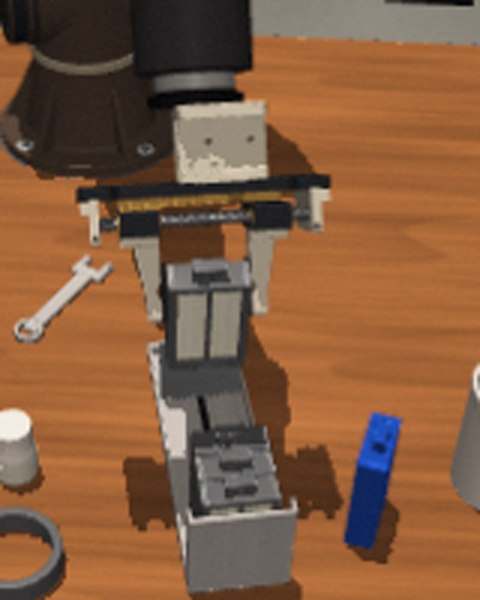

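Joint 3 (-57), joint 4 (87) and joint 5 (-6) are all drifting towards their ends. I'll fit a kinematic model to the recorded poses to choose a good wrist branch before going on.

```bash
cat > kin.py <<'E'
import numpy as np
from scipy.spatial.transform import Rotation as Ro
from scipy.optimize import least_squares
D=[# joints, tcp, rpy, weight
([83.142,20.546,.682,0,-70.136,-16.507],[.268,.62,.227],[180,0,-23.37],1),
([36.31078465,17.03000104,-16.27163394,0.50004591,-56.83491832,63.86690535],[0.56943904,0.17702195,0.14285191],[179.564,-.0606,10.452],1),
([25.44808711,2.51994971,-23.29708444,0.94861603,-62.69670282,75.79334102],[0.49563522,0.01731596,0.2229071],[179.536,-1.647,11.672],1),
([14.79002507,-9.9632921,-57.26207522,31.06965673,-0.21172562,-43.4030091],[0.5628,-0.0221,0.2391],[-138.1,8.2,-84.4],.8),
([-16,-7,-32,-38,-32,146],[.4967,-.1723,.2205],[178.9,-42.9,14.1],.15),
([-25,4,-33,-58,-30,173],[.4957,-.1667,.1177],[179.9,-43.2,13.1],.15),
([-29,12,-30,-72,-31,12],[.5416,-.153,.0782],[-179.7,46.1,-165.8],.15),
([-29,17,-29,-76,-30,17],[.5558,-.1506,.0469],[-179.9,45,-165.6],.15),
([-30,22,-28,-83,-30,27],[.5744,-.1438,.0128],[-179.6,45.3,-165.7],.15),
([-15,4,-28,-52,-26,-20],[.5719,-.1453,.1555],[179.7,44.9,-166.6],.15),
([20,0,-31,3,-37,-18],[.5813,-.0056,.2197],[-158.5,4.4,-85.8],.15),
([37,5,-31,14,-39,37],[.5874,.1397,.2047],[-176.2,-17.5,-6],.15),
([31,0,-50,57,-17,8],[.6183,.1393,.223],[-178.5,-32.5,.4],.15),
]
def rot(ax,a): return Ro.from_euler(ax,a,degrees=True).as_matrix()
def fk(p,q,s4=1,s6=1):
    # p: h0,a1, L2x,L2z, L3x,L3z,off3y, w_y, w_x(after5 tool len), tool y,z offs
    h0,a1,l2x,l2z,l3x,l3z,y3,w4y,w4z,t,ty,tz,q6=p
    R=rot('z',q[0]); P=R@[a1,y3,h0]
    R=R@rot('y',q[1]); P=P+R@[l2x,0,l2z]
    R=R@rot('y',-q[2]); P=P+R@[l3x,0,l3z]
    R=R@rot('x',s4*q[3]); P=P+R@[0,w4y,w4z]
    R=R@rot('y',-q[4]); P=P+R@[t,ty,tz]
    R=R@rot('x',s6*q[5]+q6)
    return P,R   # tool z = R[:,0]
def res(p,s4,s6,data):
    o=[]
    for q,t,e,w in data:
        P,R=fk(p,q,s4,s6); M=Ro.from_euler('xyz',e,degrees=True).as_matrix()
        o+=list((P-t)*w); o+=list((R[:,0]-M[:,2])*.2*w); o+=list((R[:,1]-M[:,1])*.2*w)
    return np.array(o)
LO=[-176.03,-82.01,-58.28,-173.87,-174.79,-173.66];HI=[176.03,121.73,71.71,95.51,-.11,173.66]
E
python3 - <<'E'
from kin import *
from plant import r
st=r.get_state();D.append((st['joints'],st['tcp_pos'],st['eef_rot'],1))
best=None
for s4 in(1,-1):
 for s6 in (1,-1):
  for q6 in(0,90,180,-90):
   for z in (.3,-.3):
    x0=[.3,0,.05,.4,.4,.0,-.1,-.1,0,.2,0,0,q6]
    x=least_squares(res,x0,args=(s4,s6,D),loss='soft_l1',f_scale=.01)
    if best is None or x.cost<best[0]: best=(x.cost,x.x,s4,s6)
c,x,s4,s6=best;print(c,x.round(4),s4,s6)
for q,t,e,w in D:
    P,R=fk(x,q,s4,s6);M=Ro.from_euler('xyz',e,degrees=True).as_matrix();print(w,((P-t)*1000).round(0),np.degrees(np.arccos(np.clip((R[:,0]@M[:,2]),-1,1))).round(1),np.degrees(np.arccos(np.clip(R[:,1]@M[:,1],-1,1))).round(1))
import pickle;pickle.dump((x,s4,s6),open('kin.pkl','wb'))
E
```

```text
4.377225053978639e-06 [ 2.00500e-01 -1.10000e-03 -8.00000e-04  6.02100e-01  4.65200e-01
  1.00000e-04 -2.00000e-04 -5.97000e-02 -4.00000e-04  3.79300e-01
 -1.32000e-01  6.00000e-04 -9.00143e+01] -1 -1
1 [-0. -0. -0.] 0.0 0.0
1 [ 0. -0.  0.] 0.0 0.0
1 [ 0. -0.  0.] 0.0 0.0
0.8 [0. 0. 0.] 0.0 0.0
0.15 [-3.  2. -6.] 0.5 0.6
0.15 [-3.  2. -4.] 0.5 1.2
0.15 [-1. -2.  2.] 0.1 0.1
0.15 [-0. -0. -3.] 0.0 0.7
0.15 [2. 1. 1.] 0.3 0.7
0.15 [1. 5. 4.] 0.3 0.2
0.15 [0. 1. 0.] 0.2 0.7
0.15 [ 4.  1. -1.] 0.4 1.0
0.15 [ 4.  4. 10.] 1.1 0.8
1 [-0. -0. -0.] 0.0 0.0
```

```bash
cat >> kin.py <<'E'
import pickle,os
if os.path.exists('kin.pkl'): X,S4,S6=pickle.load(open('kin.pkl','rb'))
def ik(pos,tilt,yaw,flip,n=60,seed=0,q0=None):
    a,t=np.radians([yaw,tilt]);h=np.array([np.cos(a),np.sin(a),0]);v=np.array([-np.sin(a),np.cos(a),0])
    z=h*np.sin(t)-np.array([0,0,np.cos(t)]);y=v*flip
    def f(q):
        P,R=fk(X,q,S4,S6);return np.r_[P-pos,(R[:,0]-z)*.3,(R[:,1]-y)*.3]
    rng=np.random.default_rng(seed);sol=[]
    lo=np.array(LO)+.3;hi=np.array(HI)-.3
    st=[q0] if q0 is not None else [rng.uniform(lo,hi) for _ in range(n)]
    for s in st:
        x=least_squares(f,np.clip(s,lo+.01,hi-.01),bounds=(lo,hi),x_scale=30)
        if x.cost<1e-8 and not any(np.abs(x.x-k).max()<1 for k in sol): sol.append(x.x)
        elif q0 is not None: sol.append(x.x*np.nan)
    return sol
E
python3 - <<'E'
from kin import *
for pos in [(.599,.1826,.053),(.57,.177,.053),(.599,.1826,.12),(.599,.1826,.19)]:
  for tilt in (45,):
   for fl in (-1,1):
    print(pos,tilt,fl,[s.round(0).tolist() for s in ik(np.array(pos),tilt,11.1,fl)])
E
```

```text
(0.599, 0.1826, 0.053) 45 -1 [[-1.0, 17.0, -37.0, -135.0, -12.0, -126.0]]
(0.599, 0.1826, 0.053) 45 1 [[-1.0, 17.0, -37.0, -135.0, -12.0, 54.0]]
(0.57, 0.177, 0.053) 45 -1 [[-3.0, 15.0, -42.0, -138.0, -15.0, -121.0]]
(0.57, 0.177, 0.053) 45 1 [[-3.0, 15.0, -42.0, -138.0, -15.0, 59.0]]
(0.599, 0.1826, 0.12) 45 -1 []
(0.599, 0.1826, 0.12) 45 1 []
(0.599, 0.1826, 0.19) 45 -1 []
(0.599, 0.1826, 0.19) 45 1 []
```

```bash
python3 - <<'E'
from kin import *
for tilt in (40,35,30,25,20):
 for pos in [(.599,.1826,.06),(.599,.1826,.12),(.585,.180,.19)]:
    print('place',tilt,pos,[s.round(0).tolist() for s in ik(np.array(pos),tilt,11.1,-1,40)])
for tilt in (50,55,60,65,70):
 for pos in [(.573,-.143,.02),(.55,-.149,.05),(.55,-.149,.12)]:
    print('pick',tilt,pos,[s.round(0).tolist() for s in ik(np.array(pos),tilt,14,1,40)])
E
```

```text
place 40 (0.599, 0.1826, 0.06) []
place 40 (0.599, 0.1826, 0.12) []
place 40 (0.585, 0.18, 0.19) []
place 35 (0.599, 0.1826, 0.06) []
place 35 (0.599, 0.1826, 0.12) []
place 35 (0.585, 0.18, 0.19) []
place 30 (0.599, 0.1826, 0.06) []
place 30 (0.599, 0.1826, 0.12) []
place 30 (0.585, 0.18, 0.19) [[35.0, 1.0, -53.0, 56.0, -14.0, 15.0]]
place 25 (0.599, 0.1826, 0.06) []
place 25 (0.599, 0.1826, 0.12) [[30.0, 9.0, -53.0, 63.0, -9.0, 10.0]]
place 25 (0.585, 0.18, 0.19) [[41.0, 3.0, -43.0, 30.0, -25.0, 35.0]]
place 20 (0.599, 0.1826, 0.06) [[29.0, 15.0, -52.0, 60.0, -7.0, 13.0]]
place 20 (0.599, 0.1826, 0.12) [[39.0, 11.0, -41.0, 25.0, -22.0, 40.0]]
place 20 (0.585, 0.18, 0.19) [[41.0, 5.0, -35.0, 18.0, -34.0, 47.0]]
pick 50 (0.573, -0.143, 0.02) [[-37.0, 24.0, -30.0, -91.0, -36.0, 39.0]]
pick 50 (0.55, -0.149, 0.05) [[-37.0, 18.0, -31.0, -85.0, -36.0, 32.0]]
pick 50 (0.55, -0.149, 0.12) [[-30.0, 9.0, -30.0, -73.0, -34.0, 11.0]]
pick 55 (0.573, -0.143, 0.02) [[-43.0, 27.0, -32.0, -98.0, -44.0, 52.0]]
pick 55 (0.55, -0.149, 0.05) [[-44.0, 22.0, -33.0, -93.0, -44.0, 46.0]]
pick 55 (0.55, -0.149, 0.12) [[-38.0, 11.0, -31.0, -83.0, -40.0, 26.0]]
pick 60 (0.573, -0.143, 0.02) [[-48.0, 32.0, -34.0, -102.0, -52.0, 63.0]]
pick 60 (0.55, -0.149, 0.05) [[-49.0, 27.0, -35.0, -98.0, -51.0, 57.0]]
pick 60 (0.55, -0.149, 0.12) [[-44.0, 15.0, -33.0, -90.0, -48.0, 39.0]]
pick 65 (0.573, -0.143, 0.02) [[-52.0, 37.0, -35.0, -105.0, -59.0, 71.0]]
pick 65 (0.55, -0.149, 0.05) [[-54.0, 32.0, -36.0, -101.0, -59.0, 66.0]]
pick 65 (0.55, -0.149, 0.12) [[-50.0, 19.0, -35.0, -95.0, -55.0, 50.0]]
pick 70 (0.573, -0.143, 0.02) [[-55.0, 43.0, -36.0, -107.0, -66.0, 79.0]]
pick 70 (0.55, -0.149, 0.05) [[-57.0, 38.0, -37.0, -103.0, -66.0, 74.0]]
pick 70 (0.55, -0.149, 0.12) [[-54.0, 25.0, -36.0, -99.0, -62.0, 59.0]]
```

The place pose at 45° is out of joint range at the rack. Better plan: stand the cassette on the free bench where the 45° tilt is reachable, regrasp it with the tool vertical, then place it in the rack from above. I'll search for a standing spot.

```bash
python3 - <<'E'
from kin import *
lo,hi=np.array(LO),np.array(HI)
for pos in [(.573,-.143),(.5,-.06),(.55,-.1),(.6,-.2),(.5,-.2),(.6,-.1)]:
  for yaw in (-75,-60,-45,-30,-15,0,14,30):
    p=np.array([*pos,.13]); s=ik(p,15,yaw,-1,12)
    if not s: continue
    s=min(s,key=lambda q:abs(q[3])); q=s; path=[q]; ok=True
    for t,z in [(22,.14),(29,.14),(36,.14),(42,.13),(45,.13),(45,.11),(45,.09),(45,.07),(45,.055)]:
        k=ik(np.array([*pos,z]),t,yaw,-1,q0=q)[0]
        if np.isnan(k).any(): ok=False;break
        q=k;path.append(q)
    if ok:
        P=np.array(path);m=np.minimum(P-lo,hi-P).min(0);print(pos,yaw,'start',path[0].round(0),'mid',path[5].round(0),'end',q.round(0),'margin',m.round(0), 'maxstep',np.abs(np.diff(P,axis=0)).max().round(0))
E
```

```text
(0.573, -0.143) -75 start [ 14.  14. -32.  21. -46. -14.] mid [ 22.  18. -51.  65. -51. -63.] end [ 18.  25. -55.  78. -46. -76.] margin [154.  95.   3.  18.  45.  98.] maxstep 12.0
(0.55, -0.1) -75 start [ 19.  12. -35.  21. -46. -19.] mid [ 30.  17. -52.  58. -53. -65.] end [ 26.  24. -56.  70. -48. -77.] margin [146.  93.   2.  25.  46.  97.] maxstep 11.0
(0.6, -0.2) -75 start [  7.  17. -28.  21. -45.  -8.] mid [ 12.  19. -50.  73. -48. -62.] end [  8.  26. -54.  86. -45. -75.] margin [164.  96.   5.   9.  42.  99.] maxstep 14.0
(0.6, -0.1) -75 start [ 18.  16. -29.  20. -48. -17.] mid [ 27.  21. -46.  60. -53. -62.] end [ 24.  27. -50.  70. -48. -73.] margin [149.  95.   8.  26.  47. 101.] maxstep 11.0
```

```bash
cat > srch.py <<'E'
from kin import *
lo,hi=np.array(LO),np.array(HI);out=[]
for pos in [(.573,-.143),(.55,-.1),(.63,-.1),(.45,-.05),(.5,-.03),(.62,-.2),(.55,-.25),(.5,.0)]:
  for yaw in list(range(-165,-60,15))+list(range(20,180,20)):
    p=np.array([*pos,.13]); s=ik(p,15,yaw,-1,8)
    if not s: continue
    s=min(s,key=lambda q:abs(q[3])); q=s; path=[q]; ok=True
    for t,z in [(25,.14),(35,.14),(45,.13),(45,.09),(45,.055)]:
        k=ik(np.array([*pos,z]),t,yaw,-1,q0=q)[0]
        if np.isnan(k).any(): ok=False;break
        q=k;path.append(q)
    if ok:
        P=np.array(path);m=np.minimum(P-lo,hi-P).min(0);out.append((m.min(),pos,yaw,path[0].round(0),q.round(0),np.abs(np.diff(P,axis=0)).max().round(0)))
for o in sorted(out,key=lambda o:-o[0])[:14]: print(*o)
E
timeout 500 python3 srch.py
```

```text
54.95799845721827 (0.63, -0.1) -150 [ 11.  29.  -3.   5. -72. -74.] [ 15.  50.  11.  11. -95. -78.] 11.0
54.70743837956066 (0.62, -0.2) -150 [  3.  29.  -4.   7. -71. -66.] [  8.  49.   7.  15. -91. -74.] 10.0
52.46287372372932 (0.62, -0.2) -165 [  1.  30.   0.   4. -74. -78.] [  4.  52.  17.   8. -99. -81.] 12.0
51.12775753164196 (0.63, -0.1) -135 [ 13.  27.  -7.   8. -69. -62.] [ 19.  47.   1.  18. -87. -72.] 9.0
51.125517852991884 (0.55, -0.1) 160 [   5.   24.   -7.   -7.  -73. -112.] [  -0.   47.   14.  -14. -100. -107.] 13.0
50.53334918481528 (0.62, -0.2) -135 [  5.  27.  -8.  10. -67. -55.] [ 12.  45.  -3.  23. -82. -69.] 8.0
50.498885635257245 (0.573, -0.143) -165 [  6.  25.  -8.   2. -72. -82.] [  8.  48.   8.   5. -95. -85.] 12.0
50.312587919538835 (0.63, -0.1) -165 [  9.  30.  -0.   2. -75. -85.] [  10.   52.   19.    3. -102.  -86.] 12.0
50.124509720671874 (0.55, -0.25) -165 [ -3.  26.  -8.   5. -70. -74.] [  1.  47.   5.  10. -92. -79.] 11.0
49.946575154003725 (0.573, -0.143) 160 [   1.   26.   -3.   -6.  -75. -109.] [  -3.   49.   19.  -12. -103. -105.] 13.0
49.4431828906788 (0.55, -0.25) 160 [  -8.   27.   -2.   -3.  -75. -101.] [ -10.   51.   20.   -7. -103.  -98.] 13.0
48.79328913432519 (0.573, -0.143) 140 [  -1.   26.   -3.  -10.  -74. -125.] [ -10.   48.   19.  -21. -102. -117.] 13.0
47.208510304310394 (0.573, -0.143) -150 [  9.  24. -11.   6. -69. -71.] [ 13.  45.   0.  12. -89. -78.] 10.0
46.97351887311606 (0.55, -0.1) -165 [ 11.  23. -11.   1. -71. -86.] [ 12.  46.   5.   2. -94. -87.] 12.0
```

A tool leaning back towards the robot is comfortable, and no half turn is needed then. I'll carry the cassette back to the free bench, stand it there, regrasp vertically and place it in the rack.

{"op": "carry_out", "data": {
  "plan": [
    [-0.005,-0.01,0.005,-0.015,0.08,0],
    [0,-0.02,0.005,-0.02,0.1,0],
    [0,-0.025,0.005,-0.02,0.1,0],
    [0,-0.025,0.005,-0.02,0.1,0],
    [0,-0.025,0,-0.02,0.1,-0.05],
    [0,-0.025,0,0,0,-0.12],
    [0,-0.025,0,0,0,-0.12],
    [0,-0.025,0,0,0,-0.12],
    [0,-0.025,0,0,0,-0.12],
    [0,-0.025,0,0,0,-0.12]
  ]
}}

```text
time_s: 15.38
tcp_pos: [0.6397, -0.0386, 0.2368]
eef_rot: [176.7, -26.2, -30.2]
contact_force: [0.5, -0.6, -1.0]
gripper_width: 0.0637
```

```bash
cat > go.py <<'E'
from h import *
import sys
x,y,z,t,yw,fl=[float(k) for k in sys.argv[1:7]]
st,R=stp(); a=np.radians(yw); t=np.radians(t)
h=np.array([np.cos(a),np.sin(a),0]);v=np.array([-np.sin(a),np.cos(a),0])
d=h*np.sin(t)-np.array([0,0,np.cos(t)])
w=to(d,v*fl,R);print('rot',w.round(3),np.linalg.norm(w).round(3),'d',(np.array([x,y,z])-st['tcp_pos']).round(4))
E
python3 go.py .6 -.17 .2 0 -160 -1
```

```text
t 15.3833 tcp [ 0.6397 -0.0386  0.2368] z [ 0.352 -0.271 -0.896] y [-0.524 -0.85   0.051] F [ 0.5 -0.6 -1. ] w 0.0637 j [ 25.   6. -35.  36. -42.   8.]
rot [ 0.56  -0.12  -2.204] 2.278 d [-0.0397 -0.1314 -0.0368]
```

{"op": "carry_out", "data": {
  "plan": [
    [-0.002,-0.008,0,0.03,-0.006,-0.116],
    [-0.002,-0.008,0,0.03,-0.006,-0.116],
    [-0.002,-0.008,0,0.03,-0.006,-0.116],
    [-0.002,-0.008,0,0.03,-0.006,-0.116],
    [-0.002,-0.008,0,0.03,-0.006,-0.116],
    [-0.002,-0.008,0,0.03,-0.006,-0.116],
    [-0.002,-0.008,0,0.03,-0.006,-0.116],
    [-0.002,-0.008,0,0.03,-0.006,-0.116],
    [-0.002,-0.008,0,0.03,-0.006,-0.116],
    [-0.002,-0.008,0,0.03,-0.006,-0.116],
    [-0.002,-0.008,0,0.03,-0.006,-0.116],
    [-0.002,-0.008,0,0.03,-0.006,-0.116]
  ]
}}

```text
time_s: 16.38
tcp_pos: [0.5829, -0.103, 0.1976]
eef_rot: [-177.7, -3.2, -114.8]
contact_force: [0.4, 0.1, -1.2]
gripper_width: 0.0636
```

```bash
python3 go.py .6 -.17 .2 0 -160 -1;python3 go.py .6 -.17 .14 45 -160 -1
```

```text
t 16.3833 tcp [ 0.5829 -0.103   0.1976] z [ 0.013 -0.068 -0.998] y [-0.908  0.417 -0.04 ] F [ 0.4  0.1 -1.2] w 0.0636 j [ 12.  13. -16.   5. -61. -38.]
rot [ 0.07  -0.015 -0.79 ] 0.793 d [ 0.0171 -0.067   0.0024]
t 16.3833 tcp [ 0.5829 -0.103   0.1976] z [ 0.013 -0.068 -0.998] y [-0.908  0.417 -0.04 ] F [ 0.4  0.1 -1.2] w 0.0636 j [ 12.  13. -16.   5. -61. -38.]
rot [-0.478  0.577 -0.77 ] 1.074 d [ 0.0171 -0.067  -0.0576]
```

Now rotate straight to the standing pose: 1.074 rad in 10 rows, staying around z = 0.18.

{"op": "carry_out", "data": {
  "plan": [
    [0.002,-0.007,0,-0.048,0.058,-0.077],
    [0.002,-0.007,0,-0.048,0.058,-0.077],
    [0.002,-0.007,0,-0.048,0.058,-0.077],
    [0.002,-0.007,0,-0.048,0.058,-0.077],
    [0.002,-0.007,0,-0.048,0.058,-0.077],
    [0.002,-0.007,0,-0.048,0.058,-0.077],
    [0.002,-0.007,0,-0.048,0.058,-0.077],
    [0.002,-0.007,0,-0.048,0.058,-0.077],
    [0.002,-0.007,0,-0.048,0.058,-0.077],
    [0,0,0,-0.048,0.058,-0.077],
    [0,0,0,0,0,0]
  ]
}}

```text
time_s: 17.3
tcp_pos: [0.581, -0.1145, 0.1711]
eef_rot: [170.8, -45.1, -157.1]
contact_force: [-1.7, 1.0, -3.5]
gripper_width: 0.0639
```

```bash
python3 go.py .6 -.17 .10 45 -160 -1
```

```text
t 17.3 tcp [ 0.581  -0.1145  0.1711] z [-0.707 -0.125 -0.696] y [-0.28   0.953  0.113] F [-1.7  1.  -3.5] w 0.0639 j [   8.   43.   17.    1. -109.  -80.]
rot [-0.104 -0.044  0.063] 0.13 d [ 0.019  -0.0555 -0.0711]
```

{"op": "carry_out", "data": {
  "plan": [
    [0.006,-0.018,-0.01,-0.052,-0.022,0.032],
    [0.006,-0.018,-0.015,-0.052,-0.022,0.032],
    [0.006,-0.018,-0.018,0,0,0],
    [0,0,-0.018,0,0,0],
    [0,0,0,0,0,0]
  ]
}}

```text
time_s: 17.72
tcp_pos: [0.5947, -0.1498, 0.0953]
eef_rot: [175.5, -44.6, -156.2]
contact_force: [-1.1, 0.3, -1.9]
gripper_width: 0.0639
```

```bash
python3 go.py .6 -.17 .07 45 -160 -1; python3 - <<'E'
from h import *
s=cap('scene','s8'); crop(s,'s8',80,60,260,260,3)
E
```

```text
t 17.7167 tcp [ 0.5947 -0.1498  0.0953] z [-0.672 -0.212 -0.71 ] y [-0.353  0.934  0.056] F [-1.1  0.3 -1.9] w 0.0639 j [  8.  47.  12.   7. -99. -78.]
rot [-0.054 -0.014 -0.012] 0.057 d [ 0.0053 -0.0202 -0.0253]
```

View pics/s8.png

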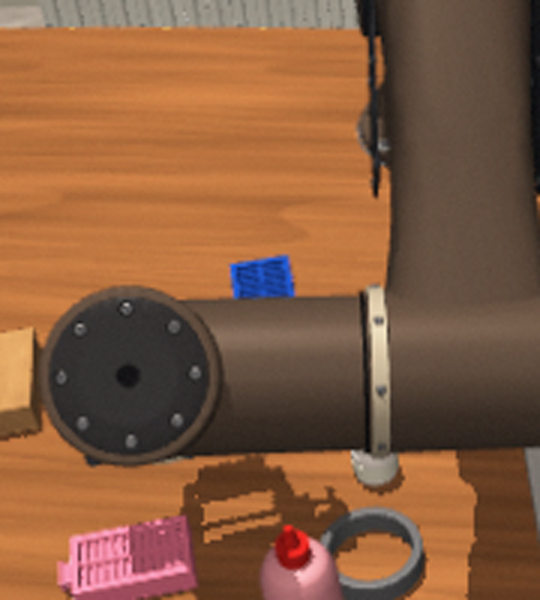

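```bash
python3 - <<'E'
from h import *
s=cap('top','t8'); crop(s,'t8',260,60,440,260,3)
E
```

```text
(no output)
```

View pics/t8.png

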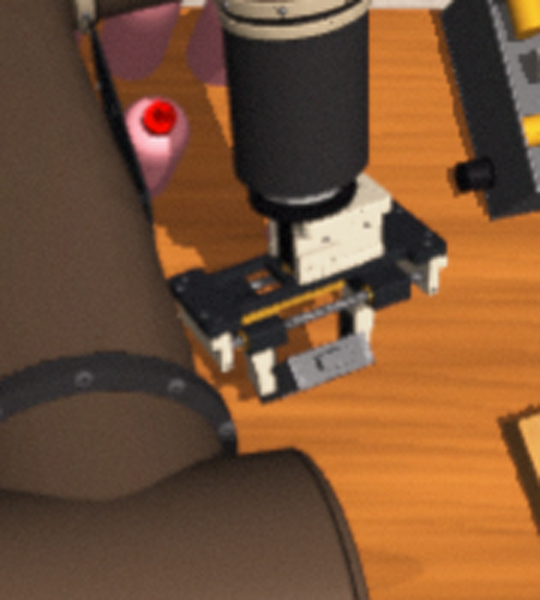

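Top view: the cassette at (330,365) in the crop hangs upright with its tab up, and the bottle is clear. Straighten and lower it.

{"op": "carry_out", "data": {
  "plan": [
    [0,-0.006,-0.01,-0.027,-0.007,-0.006],
    [0,-0.006,-0.01,-0.027,-0.007,-0.006],
    [0,0,-0.006,0,0,0],
    [0,0,0,0,0,0]
  ]
}}

```text
time_s: 18.15
tcp_pos: [0.5976, -0.1602, 0.0741]
eef_rot: [-179.6, -44.4, -160.2]
contact_force: [-0.2, -0.5, -1.0]
gripper_width: 0.0636
```

```bash
python3 go.py .6 -.165 .05 45 -160 -1
```

```text
t 18.15 tcp [ 0.5976 -0.1602  0.0741] z [-0.656 -0.244 -0.714] y [-0.344  0.939 -0.005] F [-0.2 -0.5 -1. ] w 0.0636 j [  8.  47.  10.   8. -96. -81.]
rot [ 0.001  0.011 -0.002] 0.011 d [ 0.0024 -0.0048 -0.0241]
```

{"op": "carry_out", "data": {
  "plan": [
    [0,0,-0.008,0,0.01,0],
    [0,0,-0.006,0,0,0],
    [0,0,-0.003,0,0,0],
    [0,0,0,0,0,0]
  ]
}}

```text
time_s: 18.48
tcp_pos: [0.5977, -0.1598, 0.056]
eef_rot: [180.0, -44.9, -159.9]
contact_force: [-1.7, -0.3, -1.7]
gripper_width: 0.0637
```

{"op": "carry_out", "data": {
  "plan": [
    [0,0,-0.002,0,0,0],
    [0,0,-0.002,0,0,0],
    [0,0,0,0,0,0]
  ]
}}

```text
time_s: 18.73
tcp_pos: [0.5978, -0.1599, 0.0514]
eef_rot: [180.0, -44.9, -159.9]
contact_force: [0.1, -0.1, -0.6]
gripper_width: 0.0637
```

{"op": "carry_out", "data": {
  "plan": [
    [0,0,-0.002,0,0,0],
    [0,0,-0.002,0,0,0],
    [0,0,0,0,0,0]
  ]
}}

```text
time_s: 18.98
tcp_pos: [0.5982, -0.1599, 0.0505]
eef_rot: [-179.9, -45.0, -159.9]
contact_force: [-0.6, -0.1, -1.3]
gripper_width: 0.0639
```

{"op": "carry_out", "data": {
  "plan": [
    [0,0,-0.002,0,0,0],
    [0,0,0,0,0,0]
  ]
}}

```text
time_s: 19.15
tcp_pos: [0.5987, -0.16, 0.0501]
eef_rot: [-179.8, -44.9, -159.9]
contact_force: [-0.5, 1.1, -1.3]
gripper_width: 0.064
```

{"op": "carry_out", "data": {
  "plan": [
    [0,0,-0.003,0,0,0],
    [0,0,-0.003,0,0,0],
    [0,0,0,0,0,0]
  ]
}}

```text
time_s: 19.4
tcp_pos: [0.599, -0.1599, 0.0505]
eef_rot: [-179.7, -45.1, -159.9]
contact_force: [-0.0, 0.1, -1.7]
gripper_width: 0.0639
```

{"op": "carry_out", "data": {
  "plan": [
    [0,0,-0.005,0,0,0],
    [0,0,-0.005,0,0,0]
  ]
}}

```text
time_s: 19.57
tcp_pos: [0.5994, -0.1603, 0.0494]
eef_rot: [-179.4, -45.3, -159.9]
contact_force: [-0.7, 10.2, 32.0]
gripper_width: 0.064
```

```bash
python3 go.py .6 -.165 .05 45 -160 -1
```

```text
t 19.5667 tcp [ 0.5994 -0.1603  0.0494] z [-0.664 -0.254 -0.703] y [-0.35   0.937 -0.008] F [-0.7 10.2 32. ] w 0.064 j [  9.  49.  10.   9. -95. -81.]
rot [ 0.009 -0.003 -0.009] 0.013 d [ 0.0006 -0.0047  0.0006]
```

Firm contact: the cassette stands on the bench. Relax, open, and withdraw along the tool axis.

{"op": "carry_out", "data": {
  "plan": [
    [0,0,0.0005,0,0,0],
    [0,0,0,0,0,0]
  ]
}}

```text
time_s: 19.73
tcp_pos: [0.6001, -0.1598, 0.0514]
eef_rot: [-179.3, -45.2, -159.9]
contact_force: [0.0, -1.1, -0.2]
gripper_width: 0.0639
```

{"op": "carry_out", "data": {
  "plan": [
    [0,0,0,0,0,0],
    [0,0,0,0,0,0],
    [0,0,0,0,0,0],
    [0,0,0,0,0,0]
  ],
  "fingers": -1
}}

```text
time_s: 20.07
tcp_pos: [0.5995, -0.1603, 0.049]
eef_rot: [-179.4, -45.3, -160.0]
contact_force: [-0.0, 0.4, -0.3]
gripper_width: 0.0839
```

{"op": "carry_out", "data": {
  "plan": [
    [0.01,0.0035,0.011,0,0,0],
    [0.015,0.005,0.016,0,0,0],
    [0.02,0.007,0.022,0,0,0],
    [0.02,0.007,0.022,0,0,0],
    [0.02,0.007,0.022,0,0,0],
    [0,0,0.03,0,0,0],
    [0,0,0.03,0,0,0],
    [0,0,0,0,0,0]
  ]
}}

```text
time_s: 20.73
tcp_pos: [0.6831, -0.1311, 0.2014]
eef_rot: [-179.7, -46.1, -159.9]
contact_force: [0.7, -0.9, 2.7]
gripper_width: 0.0878
```

```bash
python3 go.py .599 -.16 .2 0 -160 -1; python3 - <<'E'
from h import *
s=cap('top','t9'); crop(s,'t9',320,140,400,220,7)
s=cap('scene','s9'); crop(s,'s9',80,60,260,260,3)
E
```

```text
t 20.7333 tcp [ 0.6831 -0.1311  0.2014] z [-0.675 -0.252 -0.693] y [-0.347  0.938 -0.004] F [ 0.7 -0.9  2.7] w 0.0878 j [   9.   51.   34.    9. -118.  -78.]
rot [ 0.28  -0.754 -0.003] 0.805 d [-0.0841 -0.0289 -0.0014]
```

View pics/t9.png

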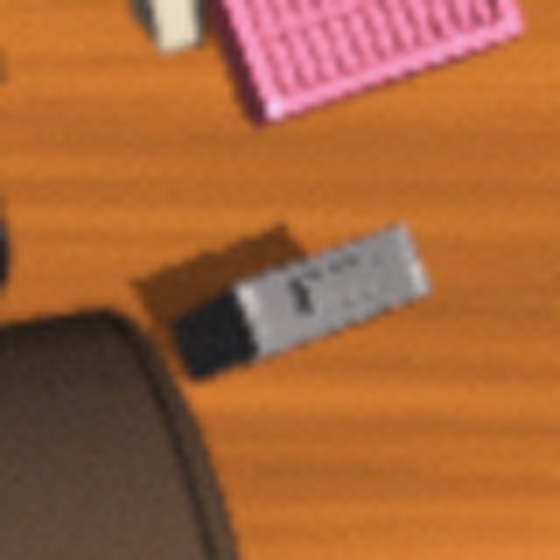

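View pics/s9.png

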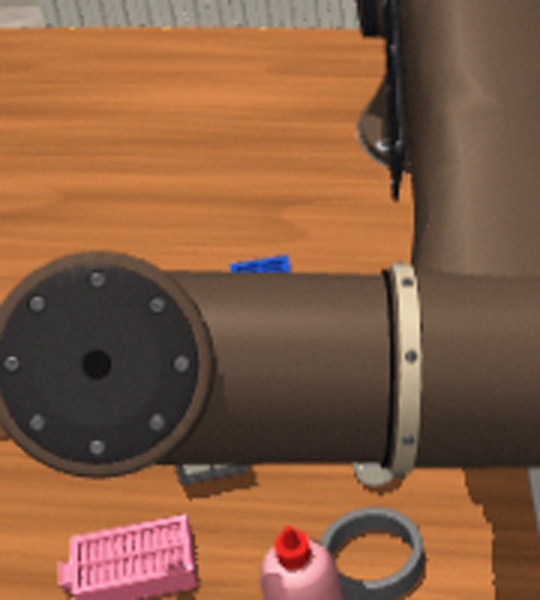

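```bash
python3 - <<'E'
from h import *
W=np.array([px2w('top',320+x/7,140+y/7,.104) for x,y in [(238,288),(405,225),(428,290),(258,357)]]);print(W.mean(0)); e=W[1]-W[0];f=W[2]-W[3];print(np.degrees(np.arctan2(e[1],e[0])),np.degrees(np.arctan2(f[1],f[0])),np.linalg.norm(e),np.linalg.norm(W[1]-W[2]))
E
```

```text
[ 0.59823815 -0.16189691  0.104     ]
-69.00345885313241 -68.24661482265446 0.06253042415701042 0.023796012153426072
```

{"op": "carry_out", "data": {
  "plan": [
    [-0.012,-0.004,0.01,0.04,-0.108,0],
    [-0.012,-0.004,0.01,0.04,-0.108,0],
    [-0.012,-0.004,0.01,0.04,-0.108,0],
    [-0.012,-0.004,0,0.04,-0.108,0],
    [-0.012,-0.004,0,0.04,-0.108,0],
    [-0.012,-0.004,0,0.04,-0.108,0],
    [-0.012,-0.004,0,0.04,-0.108,0],
    [0,0,0,0,0,0]
  ]
}}

```text
time_s: 21.5
tcp_pos: [0.586, -0.1576, 0.1772]
eef_rot: [179.1, -2.2, -159.3]
contact_force: [-0.2, 0.5, -0.3]
gripper_width: 0.0875
```

```bash
python3 go.py .599 -.16 .15 0 -160 -1
```

```text
t 21.5 tcp [ 0.586  -0.1576  0.1772] z [-0.041  0.001 -0.999] y [-0.352  0.936  0.015] F [-0.2  0.5 -0.3] w 0.0875 j [  3.  18. -10.  -0. -64. -73.]
rot [-0.001 -0.041 -0.011] 0.042 d [ 0.013  -0.0024 -0.0272]
```

{"op": "carry_out", "data": {
  "plan": [
    [0.013,-0.002,0,0,-0.041,0],
    [0,0,-0.01,0,0,0],
    [0,0,-0.015,0,0,0],
    [0,0,0,0,0,0]
  ]
}}

```text
time_s: 21.83
tcp_pos: [0.5932, -0.1612, 0.1504]
eef_rot: [179.9, -0.0, -159.6]
contact_force: [-1.5, -0.4, -1.0]
gripper_width: 0.0872
```

```bash
python3 go.py .599 -.16 .07 0 -159.3 -1
```

```text
t 21.8333 tcp [ 0.5932 -0.1612  0.1504] z [-0.001  0.002 -1.   ] y [-0.348  0.937  0.002] F [-1.5 -0.4 -1. ] w 0.0872 j [  3.  18. -13.  -0. -59. -72.]
rot [-0.002 -0.001  0.006] 0.006 d [ 0.0058  0.0012 -0.0804]
```

{"op": "carry_out", "data": {
  "plan": [
    [0.006,0.001,-0.01,0,0,0.006],
    [0,0,-0.02,0,0,0],
    [0,0,-0.02,0,0,0],
    [0,0,-0.015,0,0,0],
    [0,0,-0.008,0,0,0],
    [0,0,0,0,0,0]
  ]
}}

```text
time_s: 22.33
tcp_pos: [0.6001, -0.1588, 0.0672]
eef_rot: [179.7, -0.7, -159.1]
contact_force: [0.2, -0.7, -0.7]
gripper_width: 0.0878
```

```bash
python3 go.py .599 -.16 .07 0 -159.3 -1; python3 - <<'E'
from h import *
s=cap('scene','s10'); crop(s,'s10',100,90,240,240,4)
E
```

```text
t 22.3333 tcp [ 0.6001 -0.1588  0.0672] z [-0.014  0.001 -1.   ] y [-0.357  0.934  0.006] F [ 0.2 -0.7 -0.7] w 0.0878 j [  3.  24. -17.  -0. -50. -72.]
rot [-0.001 -0.014 -0.004] 0.015 d [-0.0011 -0.0012  0.0028]
```

View pics/s10.png

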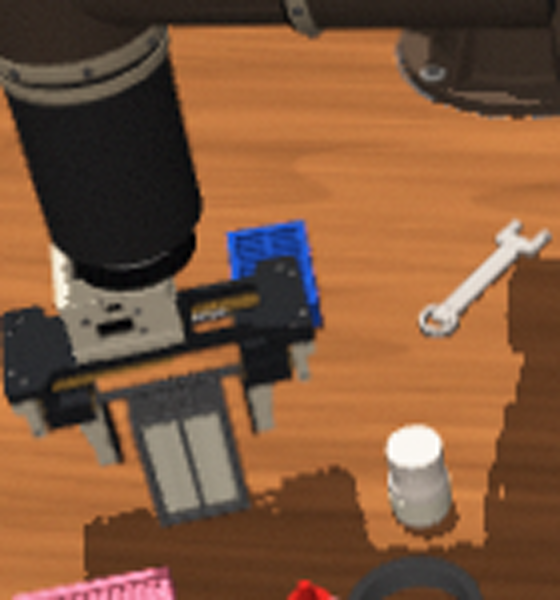

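The cassette stands between the fingers. Grip, correct the small tilt beforehand, and lift.

{"op": "carry_out", "data": {
  "plan": [
    [-0.001,-0.001,0.002,0,-0.014,0],
    [0,0,0,0,0,0]
  ]
}}

```text
time_s: 22.55
tcp_pos: [0.6002, -0.1597, 0.07]
eef_rot: [-180.0, 0.0, -159.0]
contact_force: [0.3, 0.2, 0.5]
gripper_width: 0.0874
```

{"op": "carry_out", "data": {
  "plan": [
    [0,0,0,0,0,0],
    [0,0,0,0,0,0],
    [0,0,0,0,0,0],
    [0,0,0,0,0,0],
    [0,0,0,0,0,0]
  ],
  "fingers": 1,
  "force": 25
}}

```text
time_s: 22.97
tcp_pos: [0.6022, -0.1599, 0.0742]
eef_rot: [-179.9, 0.4, -159.0]
contact_force: [0.4, 1.2, -0.4]
gripper_width: 0.0639
```

```bash
python3 go.py .599 -.16 .07 0 -159.3 -1
```

```text
t 22.9667 tcp [ 0.6022 -0.1599  0.0742] z [ 0.007  0.    -1.   ] y [-0.358  0.934 -0.003] F [ 0.4  1.2 -0.4] w 0.0639 j [  3.  23. -17.   0. -49. -72.]
rot [-0.     0.007 -0.005] 0.009 d [-0.0032 -0.0001 -0.0042]
```

{"op": "carry_out", "data": {
  "plan": [
    [0,0,0.01,0,0,0],
    [0,0,0.02,0,0,0],
    [0,0,0.03,0,0,0],
    [0,0,0.03,0,0,0],
    [0,0,0.03,0,0,0],
    [0,0,0.02,0,0,0]
  ]
}}

```text
time_s: 23.47
tcp_pos: [0.5965, -0.1597, 0.2167]
eef_rot: [179.9, -0.3, -159.1]
contact_force: [-0.3, 0.6, -0.3]
gripper_width: 0.064
```

```bash
python3 go.py .595 .182 .22 0 -168.9 -1
```

```text
t 23.4667 tcp [ 0.5965 -0.1597  0.2167] z [-0.005  0.001 -1.   ] y [-0.357  0.934  0.002] F [-0.3  0.6 -0.3] w 0.064 j [  3.  16.  -8.  -0. -67. -72.]
rot [-0.001 -0.005 -0.172] 0.172 d [-0.0015  0.3417  0.0033]
```

{"op": "carry_out", "data": {
  "plan": [
    [0,0.015,0.002,0,0,-0.01],
    [0,0.03,0,0,0,-0.018],
    [0,0.031,0,0,0,-0.018],
    [0,0.031,0,0,0,-0.018],
    [0,0.031,0,0,0,-0.018],
    [0,0.031,0,0,0,-0.018],
    [0,0.031,0,0,0,-0.018],
    [0,0.031,0,0,0,-0.018],
    [0,0.031,0,0,0,-0.018],
    [0,0.031,0,0,0,-0.018],
    [0,0.02,0,0,0,0],
    [0,0,0,0,0,0]
  ]
}}

```text
time_s: 24.47
tcp_pos: [0.5958, 0.1646, 0.238]
eef_rot: [-179.9, 0.8, -169.7]
contact_force: [0.1, 0.0, -0.8]
gripper_width: 0.0639
```

```bash
python3 go.py .595 .182 .17 0 -168.9 -1
```

```text
t 24.4667 tcp [0.5958 0.1646 0.238 ] z [ 0.013  0.001 -1.   ] y [-0.178  0.984 -0.001] F [ 0.1  0.  -0.8] w 0.0639 j [  34.   14.   -7.    0.  -68. -114.]
rot [-0.001  0.013  0.014] 0.02 d [-0.0008  0.0174 -0.068 ]
```

{"op": "carry_out", "data": {
  "plan": [
    [-0.001,0.017,-0.01,0,0.013,0.014],
    [-0.002,0,-0.01,0,0,0],
    [0,0,0,0,0,0]
  ]
}}

```text
time_s: 24.72
tcp_pos: [0.5921, 0.184, 0.2198]
eef_rot: [179.9, 0.1, -168.7]
contact_force: [-0.5, -0.0, -2.3]
gripper_width: 0.0641
```

```bash
python3 go.py .595 .182 .17 0 -168.9 -1;python3 - <<'E'
from h import *
s=cap('scene','s11'); crop(s,'s11',220,110,320,260,4)
E
```

```text
t 24.7167 tcp [0.5921 0.184  0.2198] z [ 0.002  0.003 -1.   ] y [-0.196  0.981  0.002] F [-0.5 -0.  -2.3] w 0.0641 j [  35.   16.   -7.   -0.  -67. -114.]
rot [-0.003  0.002 -0.003] 0.004 d [ 0.0029 -0.002  -0.0498]
```

View pics/s11.png

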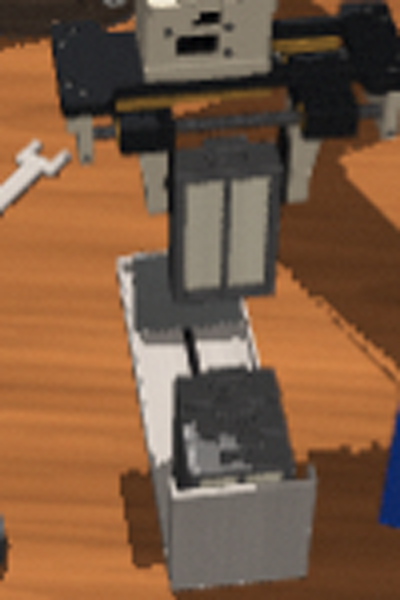

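```bash
python3 - <<'E'
from h import *
a=np.radians(11.1);u=np.array([np.cos(a),np.sin(a)]);v=np.array([-u[1],u[0]])
def rk(x,y,z):
    W=px2w('scene',220+x/4,110+y/4,z)[:2]; d=W-[.579,.1787]; return (W.round(4),'rack-rel',(d@u).round(4),(d@v).round(4))
print('row3 near top edge',rk(178,372,.108),rk(272,368,.108))
print('row3 far.. c3-based earlier')
print('held front bottom edge',rk(180,302,.146),rk(272,296,.146))
d=np.array([.5921,.184])-[.579,.1787];print('tcp',d@u,d@v)
print('follower plate top edge', rk(135,330,.081))
E
```

```text
row3 near top edge (array([0.6314, 0.1609]), 'rack-rel', np.float64(0.048), np.float64(-0.0276)) (array([0.624 , 0.2196]), 'rack-rel', np.float64(0.0521), np.float64(0.0315))
row3 far.. c3-based earlier
held front bottom edge (array([0.6077, 0.1604]), 'rack-rel', np.float64(0.0246), np.float64(-0.0235)) (array([0.5985, 0.2172]), 'rack-rel', np.float64(0.0265), np.float64(0.034))
tcp 0.013875300320885721 0.002678813357669511
follower plate top edge (array([0.5692, 0.1294]), 'rack-rel', np.float64(-0.0191), np.float64(-0.0465))
```

{"op": "carry_out", "data": {
  "plan": [
    [0.012,0.0,-0.015,0,0.002,-0.003],
    [0.004,0,-0.025,0,0,0],
    [0,0,-0.025,0,0,0],
    [0,0,-0.02,0,0,0],
    [0,0,0,0,0,0]
  ]
}}

```text
time_s: 25.18
tcp_pos: [0.6118, 0.181, 0.1397]
eef_rot: [179.8, 0.6, -169.0]
contact_force: [-0.1, -0.7, -1.9]
gripper_width: 0.064
```

```bash
python3 go.py .608 .184 .08 0 -168.9 -1;python3 - <<'E'
from h import *
s=cap('scene','s12'); crop(s,'s12',220,110,320,260,4)
E
```

```text
t 25.1833 tcp [0.6118 0.181  0.1397] z [ 0.009  0.006 -1.   ] y [-0.19   0.982  0.004] F [-0.1 -0.7 -1.9] w 0.064 j [  34.   20.  -11.    0.  -58. -113.]
rot [-0.006  0.009  0.002] 0.011 d [-0.0038  0.003  -0.0597]
```

View pics/s12.png

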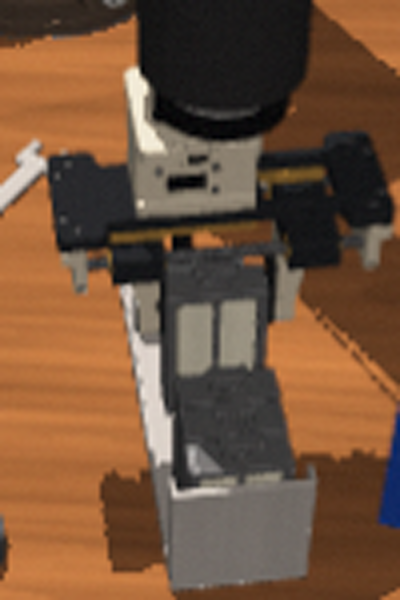

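{"op": "carry_out", "data": {
  "plan": [
    [-0.004,0.003,-0.005,-0.003,0.006,0],
    [0,0,-0.015,0,0,0],
    [0,0,-0.015,0,0,0],
    [0,0,-0.01,0,0,0],
    [0,0,0,0,0,0]
  ]
}}

```text
time_s: 25.65
tcp_pos: [0.6126, 0.1851, 0.1046]
eef_rot: [179.8, 0.9, -169.1]
contact_force: [0.4, -0.1, -0.8]
gripper_width: 0.0641
```

```bash
python3 go.py .608 .184 .08 0 -168.9 -1
```

```text
t 25.65 tcp [0.6126 0.1851 0.1046] z [ 0.015  0.007 -1.   ] y [-0.19   0.982  0.004] F [ 0.4 -0.1 -0.8] w 0.0641 j [  34.   22.  -14.    0.  -53. -114.]
rot [-0.007  0.015  0.003] 0.017 d [-0.0046 -0.0011 -0.0246]
```

{"op": "carry_out", "data": {
  "plan": [
    [-0.005,-0.001,-0.006,-0.007,0.015,0.003],
    [-0.001,0,-0.007,0,0,0],
    [0,0,-0.005,0,0,0],
    [0,0,0,0,0,0]
  ]
}}

```text
time_s: 25.98
tcp_pos: [0.6075, 0.185, 0.0889]
eef_rot: [180.0, 0.2, -168.8]
contact_force: [-0.6, -0.3, -1.3]
gripper_width: 0.0636
```

```bash
python3 go.py .608 .184 .079 0 -168.9 -1
```

```text
t 25.9833 tcp [0.6075 0.185  0.0889] z [ 0.003  0.001 -1.   ] y [-0.194  0.981  0.001] F [-0.6 -0.3 -1.3] w 0.0636 j [  35.   23.  -15.    0.  -52. -113.]
rot [-0.001  0.003 -0.001] 0.003 d [ 0.0005 -0.001  -0.0099]
```

{"op": "carry_out", "data": {
  "plan": [
    [0,-0.001,-0.005,0,0.003,0],
    [0,0,-0.003,0,0,0],
    [0,0,0,0,0,0]
  ]
}}

```text
time_s: 26.23
tcp_pos: [0.6079, 0.1842, 0.0807]
eef_rot: [179.9, 0.0, -168.8]
contact_force: [0.0, -0.3, -1.8]
gripper_width: 0.0638
```

{"op": "carry_out", "data": {
  "plan": [
    [0,0,-0.003,0,0,0],
    [0,0,-0.002,0,0,0]
  ]
}}

```text
time_s: 26.4
tcp_pos: [0.6092, 0.185, 0.0774]
eef_rot: [179.9, 0.2, -168.8]
contact_force: [-5.9, 3.4, 18.4]
gripper_width: 0.0641
```

Contact at the floor (z = 0.077 against an expected 0.078). Relax, check, then release.

{"op": "carry_out", "data": {
  "plan": [
    [0,0,0.0005,0,0,0],
    [0,0,0,0,0,0]
  ]
}}

```text
time_s: 26.57
tcp_pos: [0.6099, 0.1856, 0.0788]
eef_rot: [179.8, 0.3, -168.7]
contact_force: [-0.4, -0.1, -0.9]
gripper_width: 0.0638
```

```bash
python3 go.py .608 .184 .079 0 -168.9 -1; python3 - <<'E'
from h import *
s=cap('scene','s13'); crop(s,'s13',220,140,320,260,5)
E
```

```text
t 26.5667 tcp [0.6099 0.1856 0.0788] z [ 0.005  0.004 -1.   ] y [-0.195  0.981  0.003] F [-0.4 -0.1 -0.9] w 0.0638 j [  34.   24.  -15.   -0.  -51. -113.]
rot [-0.004  0.005 -0.003] 0.007 d [-0.0019 -0.0016  0.0002]
```

View pics/s13.png

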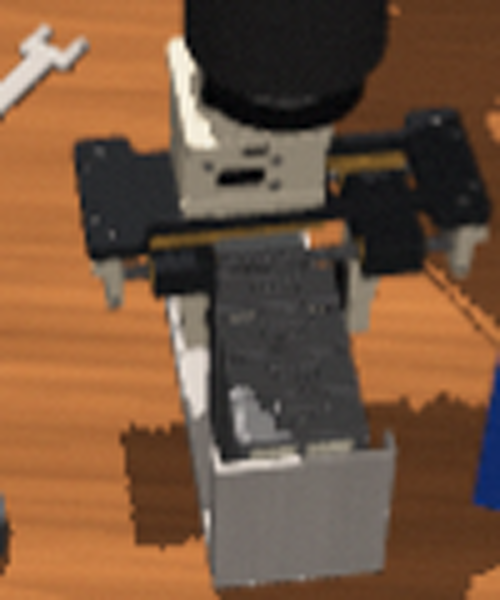

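{"op": "carry_out", "data": {
  "plan": [
    [0,0,0,0,0,0],
    [0,0,0,0,0,0],
    [0,0,0,0,0,0],
    [0,0,0,0,0,0]
  ],
  "fingers": -0.8
}}

```text
time_s: 26.95
tcp_pos: [0.6098, 0.1852, 0.0783]
eef_rot: [179.9, 0.3, -168.8]
contact_force: [-0.0, -0.2, 0.0]
gripper_width: 0.0779
```

{"op": "carry_out", "data": {
  "plan": [
    [0,0,0.01,0,0,0],
    [0,0,0.02,0,0,0],
    [0,0,0.03,0,0,0],
    [0,0,0.03,0,0,0],
    [0,0,0.03,0,0,0],
    [-0.03,-0.006,0.01,0,0,0],
    [-0.03,-0.006,0,0,0,0],
    [-0.03,-0.006,0,0,0,0],
    [-0.03,-0.006,0,0,0,0],
    [0,0,0,0,0,0]
  ]
}}

```text
time_s: 27.78
tcp_pos: [0.4858, 0.1583, 0.2189]
eef_rot: [179.9, 0.3, -168.9]
contact_force: [-1.5, -1.2, -1.0]
gripper_width: 0.0791
```

```bash
python3 go.py .4646 .1565 .19 0 -168.9 -1; python3 - <<'E'
from h import *
s=cap('scene','s14'); crop(s,'s14',220,100,320,260,4)
E
```

```text
t 27.7833 tcp [0.4858 0.1583 0.2189] z [ 0.006  0.003 -1.   ] y [-0.193  0.981  0.002] F [-1.5 -1.2 -1. ] w 0.0791 j [  40.    5.  -21.    0.  -64. -119.]
rot [-0.003  0.006 -0.001] 0.006 d [-0.0212 -0.0018 -0.0289]
```

View pics/s14.png

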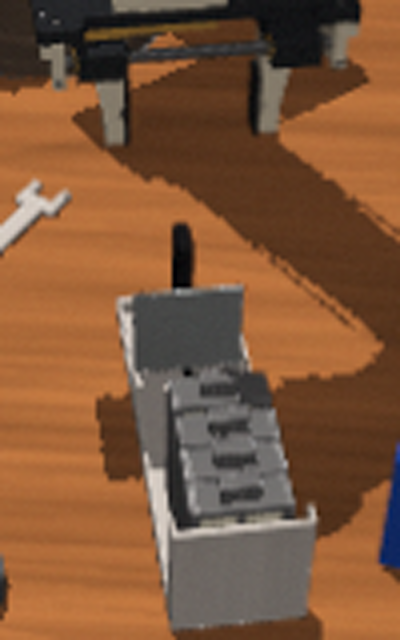

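{"op": "carry_out", "data": {
  "plan": [
    [-0.019,-0.002,-0.01,0,0.005,0],
    [-0.002,0,-0.03,0,0,0],
    [0,0,-0.02,0,0,0],
    [0,0,0,0,0,0]
  ],
  "fingers": 0.2
}}

```text
time_s: 28.17
tcp_pos: [0.4688, 0.1587, 0.1633]
eef_rot: [179.6, 0.7, -168.7]
contact_force: [-0.3, -0.6, -0.1]
gripper_width: 0.0578
```

```bash
python3 go.py .4646 .1565 .0737 0 -168.9 -1; python3 - <<'E'
from h import *
s=cap('scene','s15'); crop(s,'s15',230,90,300,190,6)
E
```

```text
t 28.1667 tcp [0.4688 0.1587 0.1633] z [ 0.011  0.009 -1.   ] y [-0.195  0.981  0.007] F [-0.3 -0.6 -0.1] w 0.0578 j [  42.    6.  -27.    0.  -56. -120.]
rot [-0.009  0.011 -0.003] 0.015 d [-0.0042 -0.0022 -0.0896]
```

View pics/s15.png

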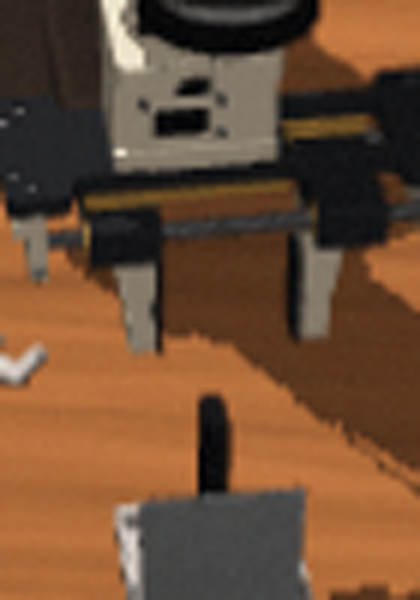

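{"op": "carry_out", "data": {
  "plan": [
    [-0.004,-0.002,-0.01,-0.009,0.011,-0.003],
    [0,0,-0.025,0,0,0],
    [0,0,-0.025,0,0,0],
    [0,0,-0.015,0,0,0],
    [0,0,-0.008,0,0,0],
    [0,0,0,0,0,0]
  ]
}}

```text
time_s: 28.72
tcp_pos: [0.4716, 0.1599, 0.0848]
eef_rot: [179.9, 0.5, -168.9]
contact_force: [-0.2, 0.5, -0.0]
gripper_width: 0.0355
```

```bash
python3 go.py .4646 .1565 .0737 0 -168.9 -1
```

```text
t 28.7167 tcp [0.4716 0.1599 0.0848] z [ 0.008  0.003 -1.   ] y [-0.193  0.981  0.001] F [-0.2  0.5 -0. ] w 0.0355 j [  42.   12.  -33.    0.  -45. -121.]
rot [-0.003  0.008 -0.   ] 0.009 d [-0.007  -0.0034 -0.0111]
```

{"op": "carry_out", "data": {
  "plan": [
    [-0.006,-0.003,-0.005,0,0.008,0],
    [-0.002,0,-0.005,0,0,0],
    [0,0,0,0,0,0]
  ]
}}

```text
time_s: 28.97
tcp_pos: [0.4646, 0.1575, 0.076]
eef_rot: [179.8, 0.1, -168.9]
contact_force: [-0.3, -0.1, -0.9]
gripper_width: 0.035
```

{"op": "carry_out", "data": {
  "plan": [
    [0,0,0,0,0,0],
    [0,0,0,0,0,0],
    [0,0,0,0,0,0],
    [0,0,0,0,0,0],
    [0,0,0,0,0,0]
  ],
  "fingers": 1,
  "force": 12
}}

```text
time_s: 29.38
tcp_pos: [0.465, 0.1568, 0.0781]
eef_rot: [179.8, 0.2, -168.9]
contact_force: [1.4, -4.8, -4.6]
gripper_width: 0.0121
```

```bash
python3 go.py .4646 .1565 .0737 0 -168.9 -1
```

```text
t 29.3833 tcp [0.465  0.1568 0.0781] z [ 0.003  0.003 -1.   ] y [-0.193  0.981  0.003] F [ 1.4 -4.8 -4.6] w 0.0121 j [  42.   12.  -34.   -0.  -44. -120.]
rot [-0.003  0.003 -0.001] 0.004 d [-0.0004 -0.0003 -0.0044]
```

Post gripped (12.1 mm). Push forward, first 80 mm or so, which stays short of contact.

{"op": "carry_out", "data": {
  "plan": [
    [0.006,0.0012,0,0,0,0],
    [0.0098,0.0019,0,0,0,0],
    [0.0098,0.0019,0,0,0,0],
    [0.0098,0.0019,0,0,0,0],
    [0.0098,0.0019,0,0,0,0],
    [0.0098,0.0019,0,0,0,0],
    [0.0098,0.0019,0,0,0,0],
    [0.0098,0.0019,0,0,0,0],
    [0,0,0,0,0,0]
  ]
}}

```text
time_s: 30.13
tcp_pos: [0.5473, 0.1727, 0.0781]
eef_rot: [179.9, 0.1, -168.8]
contact_force: [-0.4, 0.2, 1.7]
gripper_width: 0.012
```

```bash
python3 go.py .57 .177 .078 0 -168.9 -1; python3 - <<'E'
from h import *
s=cap('scene','s16'); crop(s,'s16',220,120,320,260,4)
E
```

```text
t 30.1333 tcp [0.5473 0.1727 0.0781] z [ 0.002  0.003 -1.   ] y [-0.193  0.981  0.003] F [-0.4  0.2  1.7] w 0.012 j [  37.   19.  -23.   -0.  -48. -116.]
rot [-0.003  0.002 -0.001] 0.004 d [ 0.0227  0.0043 -0.0001]
```

View pics/s16.png

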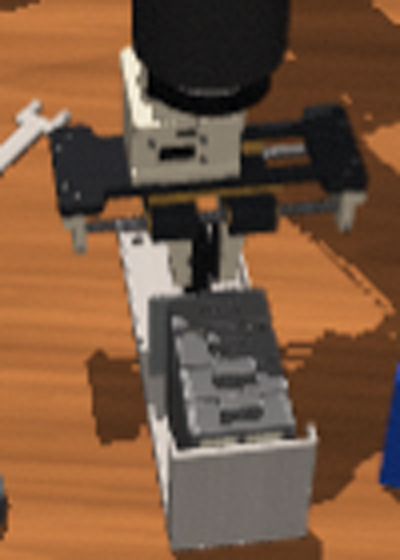

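{"op": "carry_out", "data": {
  "plan": [
    [0.004,0.0008,0,0,0,0],
    [0.004,0.0008,0,0,0,0],
    [0.004,0.0008,0,0,0,0],
    [0.003,0.0006,0,0,0,0]
  ]
}}

```text
time_s: 30.52
tcp_pos: [0.562, 0.1756, 0.0781]
eef_rot: [179.8, 0.1, -168.9]
contact_force: [-1.2, 0.1, 0.9]
gripper_width: 0.0117
```

{"op": "carry_out", "data": {
  "plan": [
    [0.003,0.0006,0,0,0,0],
    [0.003,0.0006,0,0,0,0]
  ]
}}

```text
time_s: 30.68
tcp_pos: [0.5682, 0.1768, 0.0781]
eef_rot: [179.8, 0.1, -168.9]
contact_force: [-1.3, -0.3, 1.0]
gripper_width: 0.0116
```

{"op": "carry_out", "data": {
  "plan": [
    [0.003,0.0006,0,0,0,0],
    [0.003,0.0006,0,0,0,0]
  ]
}}

```text
time_s: 30.85
tcp_pos: [0.5744, 0.178, 0.0781]
eef_rot: [179.8, 0.1, -168.9]
contact_force: [-2.5, 0.3, 1.4]
gripper_width: 0.012
```

{"op": "carry_out", "data": {
  "plan": [
    [0.003,0.0006,0,0,0,0],
    [0.002,0.0004,0,0,0,0]
  ]
}}

```text
time_s: 31.02
tcp_pos: [0.5797, 0.179, 0.0781]
eef_rot: [179.8, 0.0, -168.9]
contact_force: [-4.4, 0.6, 2.5]
gripper_width: 0.0118
```

{"op": "carry_out", "data": {
  "plan": [
    [0.002,0.0004,0,0,0,0],
    [0.002,0.0004,0,0,0,0]
  ]
}}

```text
time_s: 31.18
tcp_pos: [0.5831, 0.1797, 0.0781]
eef_rot: [179.9, -0.1, -168.9]
contact_force: [-7.2, 0.5, 5.3]
gripper_width: 0.0118
```

```bash
python3 go.py .57 .177 .078 0 -168.9 -1; python3 - <<'E'
from h import *
s=cap('scene','s17'); crop(s,'s17',235,165,310,255,7)
E
```

```text
t 31.1833 tcp [0.5831 0.1797 0.0781] z [-0.002  0.002 -1.   ] y [-0.193  0.981  0.003] F [-7.2  0.5  5.3] w 0.0118 j [  35.   22.  -18.   -0.  -50. -114.]
rot [-0.002 -0.002 -0.   ] 0.003 d [-0.0131 -0.0027 -0.0001]
```

View pics/s17.png

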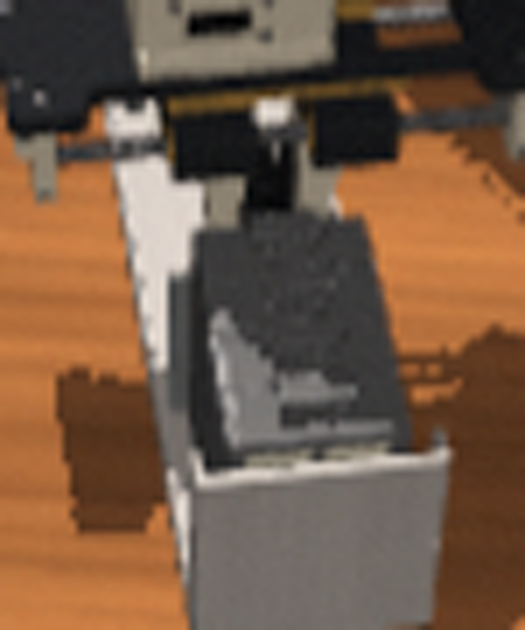

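{"op": "carry_out", "data": {
  "plan": [
    [0.002,0.0004,0,0,0,0],
    [0.002,0.0004,0,0,0,0]
  ]
}}

```text
time_s: 31.4
tcp_pos: [0.5836, 0.1797, 0.0779]
eef_rot: [179.9, -0.5, -168.9]
contact_force: [-13.5, 0.9, 10.3]
gripper_width: 0.012
```

{"op": "carry_out", "data": {
  "plan": [
    [0.002,0.0004,0,0,0,0],
    [0.002,0.0004,0,0,0,0]
  ]
}}

```text
time_s: 31.57
tcp_pos: [0.5836, 0.1797, 0.0778]
eef_rot: [179.9, -0.9, -169.0]
contact_force: [-11.3, 1.9, 7.4]
gripper_width: 0.0119
```

Position has stopped at 0.5836 with the force rising to 13 N, so the row is closed. Relax, open and back off.

{"op": "carry_out", "data": {
  "plan": [
    [0,0,0,0,0,0],
    [0,0,0,0,0,0]
  ]
}}

```text
time_s: 31.73
tcp_pos: [0.5835, 0.1798, 0.0778]
eef_rot: [179.9, -0.9, -169.0]
contact_force: [-1.4, -0.0, 0.9]
gripper_width: 0.0119
```

{"op": "carry_out", "data": {
  "plan": [
    [0,0,0,0,0,0],
    [0,0,0,0,0,0],
    [0,0,0,0,0,0]
  ],
  "fingers": 0.2
}}

```text
time_s: 31.98
tcp_pos: [0.5852, 0.1802, 0.0781]
eef_rot: [179.9, -0.8, -168.9]
contact_force: [-0.1, 0.5, -0.1]
gripper_width: 0.0265
```

{"op": "carry_out", "data": {
  "plan": [
    [0,0,0.01,0,0,0],
    [0,0,0.02,0,0,0],
    [0,0,0.03,0,0,0],
    [0,0,0.03,0,0,0],
    [-0.02,0,0.03,0,0,0],
    [-0.03,-0.02,0,0,0,0],
    [-0.03,-0.02,0,0,0,0],
    [-0.03,-0.03,0,0,0,0],
    [0,-0.03,0,0,0,0],
    [0,-0.03,0,0,0,0],
    [0,-0.03,0,0,0,0],
    [0,0,0,0,0,0]
  ]
}}

```text
time_s: 32.98
tcp_pos: [0.4732, 0.0162, 0.2121]
eef_rot: [179.8, -0.0, -168.6]
contact_force: [-1.3, 0.0, -0.2]
gripper_width: 0.0352
```

```bash
python3 - <<'E'
from h import *
stp()
s=cap('scene','s18'); crop(s,'s18',235,165,310,255,7)
s=cap('top','t18'); crop(s,'t18',190,125,270,205,7)
E
```

```text
t 32.9833 tcp [0.4732 0.0162 0.2121] z [-0.001  0.003 -1.   ] y [-0.197  0.98   0.003] F [-1.3  0.  -0.2] w 0.0352 j [  26.    2.  -25.   -0.  -63. -104.]
```

View pics/s18.png

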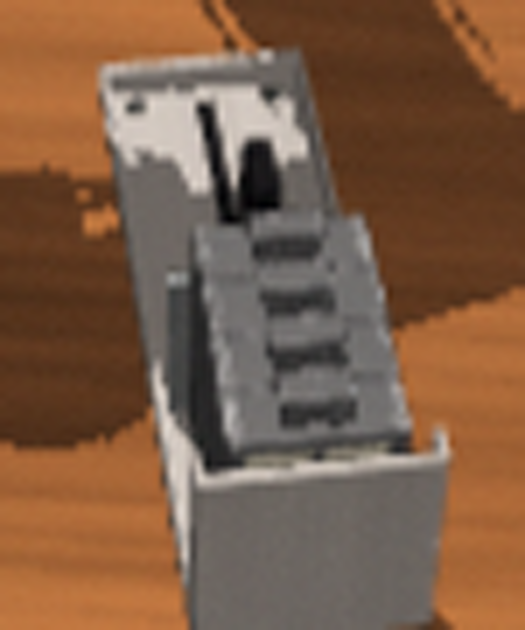

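View pics/t18.png

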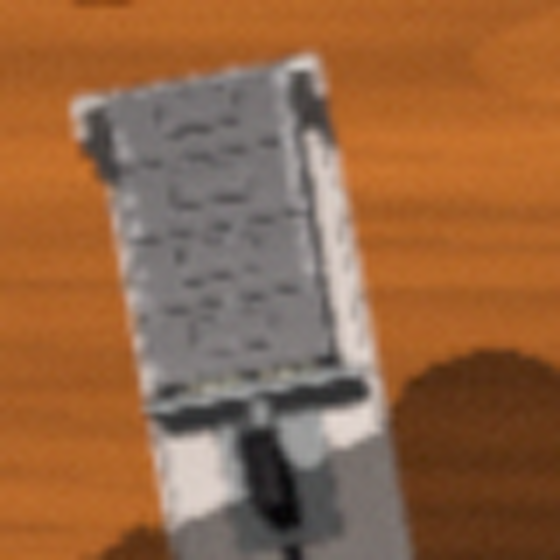

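View pics/s18_full.png

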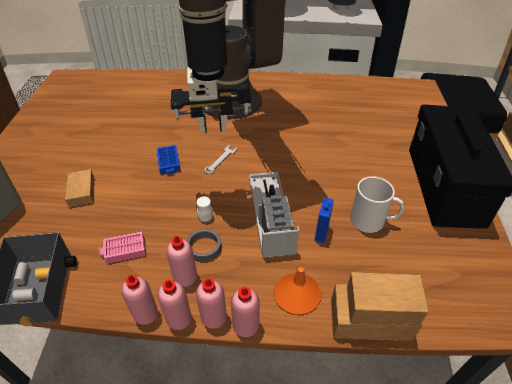

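```bash
python3 - <<'E'
from h import *
a=np.radians(11.1);u=np.array([np.cos(a),np.sin(a)]);v=np.array([-u[1],u[0]])
def rk(n,x,y,z,o,s):
    W=px2w(n,o[0]+x/s,o[1]+y/s,z)[:2]; d=W-[.561,.1752]; return (d@u).round(4),(d@v).round(4)
T=lambda x,y,z:rk('top',x,y,z,(190,125),7)
S=lambda x,y,z:rk('scene',x,y,z,(235,165),7)
print('TOP wall top outer',T(75,100,.096),T(315,55,.096))
print('post top front,back',T(255,430,.106),T(288,528,.106))
print('row top far',T(110,98,.108),T(285,68,.108),'near',T(148,388,.108),T(335,365,.108))
print('plate top near edge',T(160,432,.081),T(368,400,.081), 'plate top far', T(150,405,.081),T(365,380,.081))
print('row joints (left)',T(117,162,.108),T(132,243,.108),T(142,312,.108))
print('SCENE wall outer top',S(195,485,.096),S(447,455,.096),'row far top',S(236,450,.108),S(412,440,.108),'row near',S(195,225,.108),S(365,215,.108))
print('post near',S(258,142,.106))
E
```

```text
TOP wall top outer (np.float64(0.1507), np.float64(0.0406)) (np.float64(0.151), np.float64(-0.0452))
post top front,back (np.float64(0.0226), np.float64(-0.0013)) (np.float64(-0.0127), np.float64(-0.0064))
row top far (np.float64(0.1459), np.float64(0.0274)) (np.float64(0.1451), np.float64(-0.0342)) near (np.float64(0.0434), np.float64(0.032)) (np.float64(0.0394), np.float64(-0.0324))
plate top near edge (np.float64(0.0315), np.float64(0.033)) (np.float64(0.0291), np.float64(-0.0411)) plate top far (np.float64(0.0416), np.float64(0.0348)) (np.float64(0.0363), np.float64(-0.0413))
row joints (left) (np.float64(0.1232), np.float64(0.0289)) (np.float64(0.0942), np.float64(0.0287)) (np.float64(0.0698), np.float64(0.0295))
SCENE wall outer top (np.float64(0.1559), np.float64(-0.0441)) (np.float64(0.1539), np.float64(0.0433)) row far top (np.float64(0.1523), np.float64(-0.0298)) (np.float64(0.1555), np.float64(0.03)) row near (np.float64(0.0455), np.float64(-0.0288)) (np.float64(0.0483), np.float64(0.0333))
post near (np.float64(0.0036), np.float64(0.0009))
```

Measured in the rack frame, the row runs from x = 145.5 to 41 mm (104 mm expected). The follower face is at about 39–41 mm (41 expected), so there are no gaps. The bottle, jug and jar are all upright.

```bash
python3 - <<'E'
from plant import r
print(r.close_job())
E
```

```text
the job is handed in; nothing more can be done
None
```

The loose cassette now stands in the rack with the other three, tab up, and the follower is pushed closed against the row. I handed the job in at about 33 s of the 72 s allowed.

**What I did**
1. I drew the follower back about 116 mm by its post and picked the grey cassette up with the tool tilted 45°.
2. My first approach, placing it in the rack at that tilt, ran out of joint range, so I stopped it.
3. I stood the cassette upright on free bench instead, regripped it with the tool vertical, and set it in front of the row.
4. I pushed the follower forward until the row stopped moving.

**Last checks**
- **Closing force:** it rose to about 13 N as the row stopped.
- **Row (top camera):** it measures 104 mm from the end wall, which is four cassettes with no gaps. The follower face is at about 39–41 mm, against 41 expected.
- **Row alignment:** all four tabs are in line.
- **Bystanders:** the bottle, jug and jar are upright, and the arm is clear of everything.

**Disagreements**
- **Cameras:** the two differ by about 4–8 mm along the rack. I used the top view and the contact stop for the final check. The scene camera gave the row as about 107 mm, which I put down to its offset and to reading edges in the picture.
- **Contact force:** the highest reading I saw was about 32 N for a moment, while pressing the gripped cassette onto the bench.

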